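Change over the lacquer drying cabinet

TASK

Change over the drying cabinet: lift the gravity latch of its door with the thumb lever and swing the door open; take the dried basket that hangs inside off its hook and stand it upright in the middle of the cork mat, and hang every wire basket of freshly lacquered knobs that stands on the table by its handle on a double hook on the inner side of the door. Then swing the door fully shut so that the latch bar drops back into its catch, and leave the other things on the table where they are.

Things in the scene. Friction and masses are not known exactly. Their poses are not given: they have to be found in the camera images.
- basket_1: wire basket 54 x 58 x 46 mm, 0.14 kg, lacquered knobs fixed inside; origin: centre of the underside, z up. Fixed bail handle of 5 mm wire upright in its own y-z plane: uprights 34 mm either side, top bar along y with its axis 120 mm up, in its middle a wooden grip (12 mm thick, 24 mm long). Pinch the grip from above, fingers closing along the basket's x. May be absent
- basket_2: wire basket 54 x 58 x 46 mm, 0.14 kg, lacquered knobs fixed inside; origin: centre of the underside, z up. Fixed bail handle of 5 mm wire upright in its own y-z plane: uprights 34 mm either side, top bar along y with its axis 120 mm up, in its middle a wooden grip (12 mm thick, 24 mm long). Pinch the grip from above, fingers closing along the basket's x. May be absent
- basket_3: wire basket 54 x 58 x 46 mm, 0.14 kg, lacquered knobs fixed inside; origin: centre of the underside, z up. Fixed bail handle of 5 mm wire upright in its own y-z plane: uprights 34 mm either side, top bar along y with its axis 120 mm up, in its middle a wooden grip (12 mm thick, 24 mm long). Pinch the grip from above, fingers closing along the basket's x. May be absent
- dry_basket: the basket that has finished drying: the same make and axes as basket_1; at the start it hangs inside the shut cabinet on the middle hook (hook_2)
- basket_1_grip (a point): middle of that basket's wooden handle grip (on the grip's axis); axes as the basket's
- basket_2_grip (a point): middle of that basket's wooden handle grip (on the grip's axis); axes as the basket's
- basket_3_grip (a point): middle of that basket's wooden handle grip (on the grip's axis); axes as the basket's
- dry_basket_grip (a point): middle of that basket's wooden handle grip (on the grip's axis); axes as the basket's
- cabinet: wooden drying cabinet, fixed; 118 deep (x; 65 mm of it in front of the origin) x 329 wide (y) x 205 mm high; origin on the table under it, midway across. Its x points to its back; the front with the door faces its -x. The door fills an opening 286 mm wide from its floor to its top; hinges on the right seen from the front (its -y side), catch on the left post
- door (a joint): door angle, rad: 0 shut, grows as the free (left) edge swings out towards the robot (counter-clockwise seen from above), up to 1.9; stays where it is left (0.2 N m of friction)
- door_hinge (a point): point on the door's upright hinge axis, 100 mm above the table, in the plane of the door's front face. Its axes turn with the door: y along the door from hinge to free edge, x through the door from front to inner side, z up. The door is 14 mm thick (x 0 to 14 mm), 284 mm long (y), top edge 187 mm and bottom edge 22 mm above the table
- latch (a joint): angle of the latch bar on the door, rad: 0 lying level by its own weight, grows as its nose lifts, to 0.40. Above about 0.2 the nose clears the catch. It falls back when let go. When the door is pushed shut the nose rides up the ramp of the catch and drops in behind its lip by itself
- thumb_lever (a point): thumb lever at the tail of the latch bar, 52 mm in front of the door's face, 166 mm from the hinge: an upright tab 8 mm thick (door's x), 26 mm wide (door's y); top 14 mm above this point, tail arm 28 mm below it. The bar's pivot is 65 mm from it towards the free edge and 32 mm lower. Pressed 14 to 20 mm down (under 3 N) it lifts the nose; pinched from above, it also pulls the door
- hook_1 (a point): double hook on the door's inner side, 62 mm from the hinge along the door; the point where the middle of a hanging basket's grip lies: 42 mm off the inner face, 165 mm above the table; axes as the door's. Two 6 mm prongs 44 mm apart dip to a V seat below it and rise to tips 19 mm farther out, 15 mm above this point; the bail lies across both, the wooden grip between them
- hook_2 (a point): double hook on the door's inner side, 146 mm from the hinge along the door; the point where the middle of a hanging basket's grip lies: 42 mm off the inner face, 165 mm above the table; axes as the door's. Two 6 mm prongs 44 mm apart dip to a V seat below it and rise to tips 19 mm farther out, 15 mm above this point; the bail lies across both, the wooden grip between them
- hook_3 (a point): double hook on the door's inner side, 230 mm from the hinge along the door; the point where the middle of a hanging basket's grip lies: 42 mm off the inner face, 165 mm above the table; axes as the door's. Two 6 mm prongs 44 mm apart dip to a V seat below it and rise to tips 19 mm farther out, 15 mm above this point; the bail lies across both, the wooden grip between them
- cork_mat: flat square cork mat, 110 x 110 x 4 mm, fixed on the table at the left; origin: centre of its underside
- glue_bottle: bystander: white glue bottle, 41 mm wide, 123 mm high; origin under its centre
- tea_cup: bystander: brown tea cup, 74 x 96 x 53 mm; origin near the centre of its underside

How it is judged:
By the outcome, as a careful person would: the job done as asked, in the order asked, and still so for the second after the job is handed in, with the robot touching nothing.
Of basket_1, basket_2, basket_3 only 2 to 3 are there at a start; the rules pass over those that are not, and their reading is None.
At some moment in a run one of basket_1, basket_2, basket_3 may be knocked a few centimetres aside while the robot is not near it.
Once in a run the grip may slacken for a moment while it holds something.
It also fails if it takes over 210 s, if anything falls off the work surface, if the arm or the gripper's body presses on something with over 40 N, if the wrist force passes 120 N, or if a joint passes its speed limit or range.

ROBOT

A 6-joint arm with a two-finger parallel gripper is mounted at the origin on the work surface; the furniture and walls round the work are solid. World frame = base frame: x ahead of the robot, y to its left, z up, the work surface at z = 0. Lengths are in m, angles in rad, forces in N, time in s.
With the tool pointing down it reaches from about 0.25 to 0.775 m from the base axis. Payload 4 kg.
Tool frame: the origin (TCP) lies between the finger pads; the fingertips stand manip.tip_extent ahead of it and the grasp point (between the pads) lies 3 mm ahead of it (manip.tip_extent is the distance from the TCP to the fingertips, in m); z points along the fingers, y is the direction in which the jaws open and shut (so a half turn about z gives the same grasp; the last joint's range is limited). The gripper opens to 85 mm and grips with 20 to 120 N. Pads are 22 mm wide; open, the fingers measure 114 mm over their backs; the gripper's body (76 mm by 85 mm) begins 54 mm behind the grasp point. The pads swing forward as they close: fully open they stand 13 mm farther back than shut.
Start: joints at [-1.329, 0.087, 1.371, -0, 1.684, -0.103], TCP at [0.186, -0.518, 0.253] pointing down, gripper open.
Joint ranges: [-3.1, 3.1], [-0.76, 2.03], [0.27, 2.55], [-1.08, 4.22], [0.17, 2.65], [-2.57, 2.57]. Speed limits (rad/s): [2.79, 2.79, 3.14, 3.14, 3.14, 3.14].

INTERFACE

Orientations are given as a unit quaternion [x, y, z, w].
In Python, from station import manip gives the robot as it stands.
- The arm moves only by the shell command python3 -m creep 'ROWS' [FORCE]. ROWS is JSON, a list of rows, each a list of 3 entries, a list of its own where there are three numbers: the shift along the world's x, y, z in cm, then the turn, a rotation vector about the world's x, y, z in rad, then the opening, from 0 (shut) to 1 (fully open). In form: [[[tx, ty, tz], [wx, wy, wz], fingers], ...]. A call has 1 to 12 rows; each row shifts and turns the commanded pose from where the row before left it; what a row does not reach is not made up. A row lasts 1/10 s, in which the tool goes at most 50 mm and 8.59 degrees, less where a joint would pass 70% of its speed; a pose out of reach is approached as far as the arm can. A call is refused whole if a number of a shift passes 5 or a number of a turn 0.15, either way. A call with a gripper value outside its range is refused whole. The fingers move at their own pace and stop on an object; FORCE is the grip in N (left out, the last holds). Time passes only in rows, so rows that do not move let the fingers close. It gives the time, the measured TCP pose, the force and the opening at its end, in the units of the state.
- manip.get_state(): the state, without advancing time (a new reading comes with each control period).
- manip.grab_frame(name): name is "side" or "top"; returns (picture, depth): 400x640x3 uint8, red, green, blue; 400x640 float32, m along the optical axis (not along the pixel's ray), 0 where there is no reading.
- manip.calibration(name): a dict with "fx", "fy", "cx", "cy" (pixels), "extrinsics" (4x4, takes a point from camera to world coordinates). Camera axes: x right, y down, z forward; pixel columns grow to the right and rows downward; lengths in m; the calibration is good to about 2 mm. A picture is of the moment at which its call begins. calibration takes no time and is no camera call.
- manip.sign_off(): hands the job in, once; it reports no verdict.
Trained networks look in the newest picture that a camera, given by its name, has taken for a name from the list of things; names that differ only in an ending like _2 or _b are one class to them, and where a whole thing is asked for, a point or a joint stands for the part that bears it (a point fixed in the world has none). Each returns a list of dicts, best first, with "confidence" (0 to 1); they miss things now and then, are a little off and sometimes report something else, mostly with a low value. They report only what shows in the picture. A call takes as long as a camera call.
- manip.find_in(camera, query): "position" ([x, y, z] in m, in the coordinates of the camera as it stood for that picture, good to about 4 mm: the middle of the surface that is visible of it).
- manip.mark_of(camera, query): "position" ([x, y, z] in m, in the coordinates of the camera as it stood for that picture, good to about 4 mm: a listed point, or the origin of a listed thing).
The state is a dict: "time": time; "qpos": joint angles; "qvel": joint speeds; "joint_torque": joint torques, N m; "position": TCP position; "eef_rot": TCP orientation; "wrist_force": force on the tool from outside, world axes, zero at the start; "wrist_torque": the same for the moment, N m; "gripper_width": finger opening in m.
Only numpy, scipy, OpenCV 4.12 (cv2) and the standard library are available. Lean on these libraries where they do the work, as an engineer would, in place of code of your own. Each camera call takes 0.05 s, during which the arm holds its last target.

## Working session

There is one attempt and no reset: what is moved stays moved. The work goes in short steps, Python scripts to look and compute and a shell command to move; the robot and the scene stay as the last step left them, time stands still between calls to the robot, and variables do not carry over. Pictures are saved under pics/ and viewed, and the job is handed in when it is done.

```bash
ls; mkdir -p pics; cat > h.py <<'E'
from station import manip
import numpy as np, cv2
from scipy.spatial.transform import Rotation as R
def snap(cam,fn):
    im,d=manip.grab_frame(cam); cv2.imwrite('pics/'+fn,im[:,:,::-1]); return im,d
def w(cam,p):
    T=np.array(manip.calibration(cam)['extrinsics']); return T[:3,:3]@np.array(p)+T[:3,3]
def pix(cam,pw):
    c=manip.calibration(cam);T=np.linalg.inv(np.array(c['extrinsics']));p=T[:3,:3]@np.array(pw)+T[:3,3]
    return (c['fx']*p[0]/p[2]+c['cx'],c['fy']*p[1]/p[2]+c['cy'])
def deproj(cam,u,v,d):
    c=manip.calibration(cam);z=d[int(v),int(u)]
    return w(cam,[(u-c['cx'])/c['fx']*z,(v-c['cy'])/c['fy']*z,z])
def marks(cam,q,f='mark'):
    for r in (manip.mark_of if f=='mark' else manip.find_in)(cam,q):
        p=w(cam,r['position']); print(cam,f,q,round(r['confidence'],2),p.round(3),np.round(pix(cam,p)))
def st():
    s=manip.get_state(); e=R.from_quat(s['eef_rot']).as_matrix()
    print('t',round(s['time'],2),'p',np.round(s['position'],4),'y',e[:,1].round(3),'z',e[:,2].round(3),'q',np.round(s['qpos'],2),'F',np.round(s['wrist_force'],1),'w',round(s['gripper_width'],4))
E
python3 - <<'E'
from h import *
st(); print(manip.tip_extent)
for c in('side','top'):
    snap(c,c+'0.png'); print(manip.calibration(c))
    for q in ['basket_1','basket_1_grip','door_hinge','thumb_lever','cabinet','cork_mat','hook_2','glue_bottle','tea_cup']: marks(c,q)
st()
E
```

```text
pics
t 0.0 p [ 0.1858 -0.5172  0.2521] y [ 0.338 -0.941 -0.002] z [-0.001  0.002 -1.   ] q [-1.33  0.09  1.37 -0.    1.68 -0.1 ] F [-0.2  0.2 -0.3] w 0.0852
0.022
{'fx': 386.1196741865378, 'fy': 386.1196741865378, 'cx': 324.11937166392033, 'cy': 195.18503139955385, 'extrinsics': array([[-0.80060638, -0.41500379,  0.43220513,  0.03595485],
       [-0.599022  ,  0.53723766, -0.59375781,  0.66995884],
       [ 0.01421487, -0.73426668, -0.6787123 ,  0.92268709],
       [ 0.        ,  0.        ,  0.        ,  1.        ]])}
side mark basket_1 0.75 [0.434 0.018 0.002] [343. 248.]
side mark basket_1 0.65 [ 0.644 -0.337  0.162] [354. 129.]
side mark basket_1_grip 0.6 [0.437 0.018 0.12 ] [345. 221.]
side mark door_hinge 0.69 [ 0.575 -0.37   0.1  ] [373. 146.]
side mark door_hinge 0.52 [ 0.715 -0.184  0.166] [311. 141.]
side mark thumb_lever 0.56 [ 0.59  -0.201  0.184] [345. 148.]
side mark cabinet 0.8 [ 0.685 -0.264 -0.   ] [331. 171.]
side mark cabinet 0.2 [0.567 0.227 0.001] [265. 271.]
side mark cork_mat 0.71 [0.445 0.302 0.001] [279. 312.]
side mark hook_2 0.77 [ 0.683 -0.261  0.165] [33
[... 840 characters left out ...]
hinge 0.56 [ 0.576 -0.368  0.097] [438. 192.]
top mark thumb_lever 0.78 [ 0.593 -0.2    0.178] [387. 181.]
top mark thumb_lever 0.16 [0.436 0.022 0.122] [309. 237.]
top mark cabinet 0.89 [ 0.696 -0.261 -0.   ] [397. 160.]
top mark cork_mat 0.7 [0.442 0.304 0.   ] [224. 236.]
top mark hook_2 0.97 [ 0.687 -0.257  0.164] [405. 151.]
top mark hook_2 0.89 [ 0.649 -0.338  0.163] [433. 164.]
top mark hook_2 0.57 [ 0.718 -0.182  0.166] [379. 140.]
top mark glue_bottle 0.53 [0.354 0.344 0.   ] [211. 263.]
top mark tea_cup 0.7 [ 0.575  0.228 -0.001] [249. 195.]
t 1.0 p [ 0.1859 -0.5176  0.2533] y [ 0.338 -0.941  0.   ] z [ 0. -0. -1.] q [-1.33  0.09  1.37  0.    1.68 -0.1 ] F [-0.4  0.2 -0.1] w 0.0854
```

View pics/side0.png

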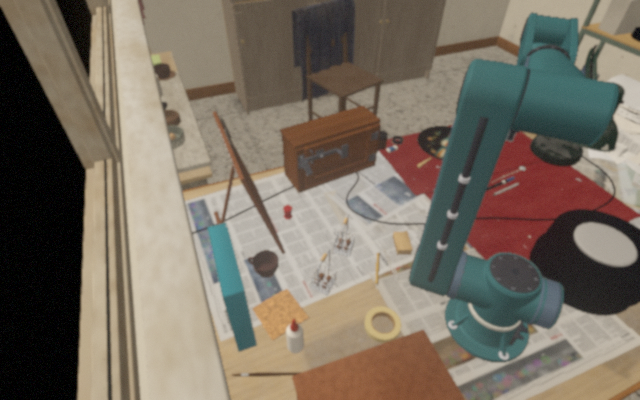

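View pics/top0.png

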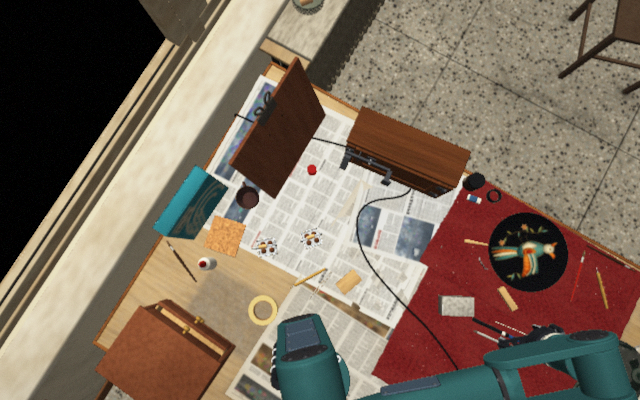

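Two baskets show on the table, at top (312,238) and (265,247). The cabinet is at (410,150) and the mat at (225,236). Next I'll fit the door frame from repeated marks.

```bash
cat >> h.py <<'E'
LOC={'door_hinge':(0,0,.1),'hook_1':(.056,.062,.165),'hook_2':(.056,.146,.165),'hook_3':(.056,.230,.165)}
H=np.array([.576,-.369])
def fr(th,yaw0):
    a=yaw0+th; return np.array([np.cos(a),np.sin(a)]),np.array([-np.sin(a),np.cos(a)])
E
python3 - <<'E'
from h import *
from scipy.optimize import least_squares
obs=[];lev=[]
guess={k:np.array([.576,-.369])+v[0]*np.array([.912,-.41])+v[1]*np.array([.41,.912]) for k,v in LOC.items()}
for i in range(2):
  for c in('top','side'):
    manip.grab_frame(c)
    for q in('door_hinge','hook_1'):
        for r in manip.mark_of(c,q):
            p=w(c,r['position'])
            for k,g in guess.items():
                if k.split('_')[0]==q.split('_')[0] and np.linalg.norm(p[:2]-g)<.02: obs.append((k,p[:2],c))
    for r in manip.mark_of(c,'thumb_lever'):
        p=w(c,r['position'])
        if p[2]>.15: lev.append(p); print(c,p.round(4))
def res(x):
    a,b=fr(0,x[2]); return np.concatenate([x[:2]+LOC[k][0]*a+LOC[k][1]*b-p for k,p,c in obs]+[x[:2]-.052*a+.166*b-p[:2] for p in lev])
s=least_squares(res,[.576,-.369,-.42],loss='soft_l1',f_scale=.003); print(s.x,len(obs)); print((res(s.x)*1000).round(1))
a,b=fr(0,s.x[2]);print('lever',s.x[:2]-.052*a+.166*b,np.mean(lev,0))
im,d=snap('side','side1.png'); cv2.imwrite('pics/side1c.png',cv2.resize(im[90:210,250:410,::-1],None,fx=5,fy=5,interpolation=cv2.INTER_CUBIC))
im,d=snap('top','top1.png'); cv2.imwrite('pics/top1c.png',cv2.resize(im[100:210,330:490,::-1],None,fx=5,fy=5,interpolation=cv2.INTER_CUBIC))
st()
E
```

```text
top [ 0.5929 -0.1973  0.1775]
side [ 0.5885 -0.2019  0.1814]
side [ 0.7142 -0.1861  0.1633]
side [ 0.6827 -0.2609  0.1669]
top [ 0.5918 -0.1943  0.1764]
side [ 0.5924 -0.2003  0.1817]
[ 0.57229445 -0.37029886 -0.42245407] 16
[  -1.6   -2.     2.2   -1.3    0.8   -1.7   -0.     2.1   -3.1    0.6
   -0.8   -0.     1.2    0.8   -0.7   -1.    -2.1   -1.7   -0.9    1.8
    0.2   -2.2    1.7    0.    -1.1    2.8    1.1    0.8    3.    -2.9
    2.9    1.2   -0.    -0.3    4.4    4.3 -121.3  -11.4  -89.8   63.4
    1.2   -3.3    0.6    2.7]
lever [ 0.592926   -0.19757266] [ 0.62709425 -0.20679392  0.17453112]
t 1.9 p [ 0.1859 -0.5176  0.2533] y [ 0.338 -0.941  0.   ] z [ 0. -0. -1.] q [-1.33  0.09  1.37  0.    1.68 -0.1 ] F [0.1 0.3 0. ] w 0.0855
```

View pics/side1c.png

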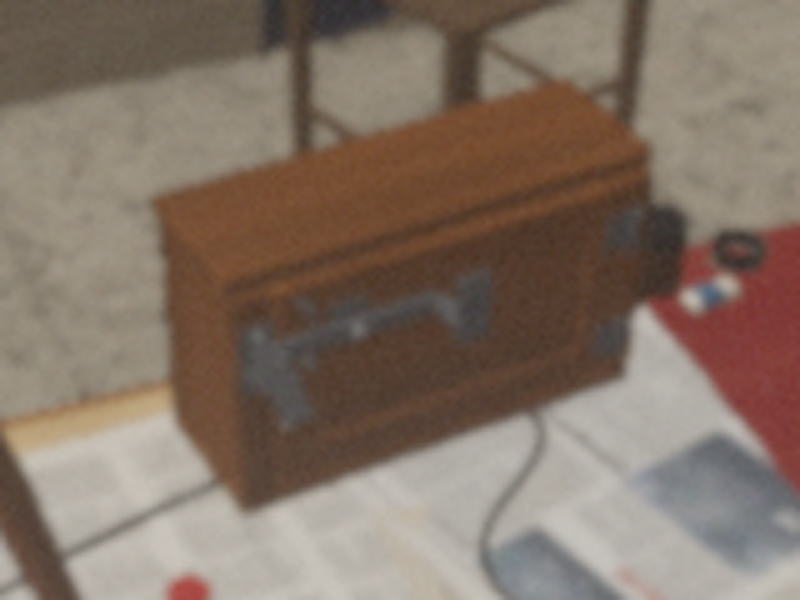

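View pics/top1c.png

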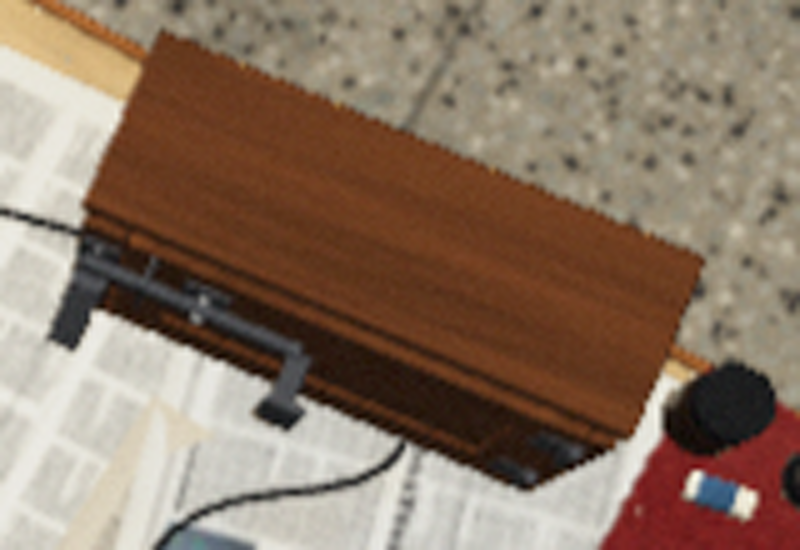

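```bash
python3 -m creep '[[[3,2.3,0],[0,0,0.1],0.4],[[3,2.3,0],[0,0,0.1],0.4],[[3,2.3,0],[0,0,0.1],0.4],[[3,2.3,0],[0,0,0.1],0.4],[[3,2.3,0],[0,0,0.1],0.4],[[3,2.3,0],[0,0,0.1],0.4],[[3,2.3,0],[0,0,0.1],0.4],[[3,2.3,0],[0,0,0.1],0.4],[[3,2.3,0],[0,0,0],0.4],[[3,2.3,0],[0,0,0],0.4],[[3,2.3,0],[0,0,0],0.4],[[3,2.3,0],[0,0,0],0.4]]' 60; python3 -c "from h import *;st()"
```

```text
time: 3.1
position: [0.547, -0.2405, 0.2534]
eef_rot: [0.841, 0.542, 0.0, 0.0]
wrist_force: [-0.7, 0.3, 0.4]
gripper_width: 0.034
t 3.1 p [ 0.547  -0.2405  0.2534] y [ 0.911 -0.413  0.   ] z [ 0. -0. -1.] q [-0.51  0.19  1.25 -0.    1.7  -0.08] F [-0.7  0.3  0.4] w 0.034
```

```bash
python3 -m creep '[[[2.3,2.1,0],[0,0,0],0.4],[[2.25,2.1,0],[0,0,0],0.4],[[0,0,-1.5],[0,0,0],0.4],[[0,0,-1.5],[0,0,0],0.4],[[0,0,0],[0,0,0],0.4]]'; python3 - <<'E'
from h import *
st()
im,d=snap('side','side2.png'); cv2.imwrite('pics/side2c.png',cv2.resize(im[90:210,270:430,::-1],None,fx=5,fy=5,interpolation=cv2.INTER_CUBIC))
E
```

```text
time: 3.6
position: [0.5893, -0.1997, 0.219]
eef_rot: [0.841, 0.541, -0.002, -0.003]
wrist_force: [-0.7, 0.7, -0.9]
gripper_width: 0.0342
t 3.6 p [ 0.5893 -0.1997  0.219 ] y [ 0.91  -0.414 -0.007] z [-0.007  0.002 -1.   ] q [-0.42  0.26  1.24 -0.    1.65  0.01] F [-0.7  0.7 -0.9] w 0.0342
```

View pics/side2c.png

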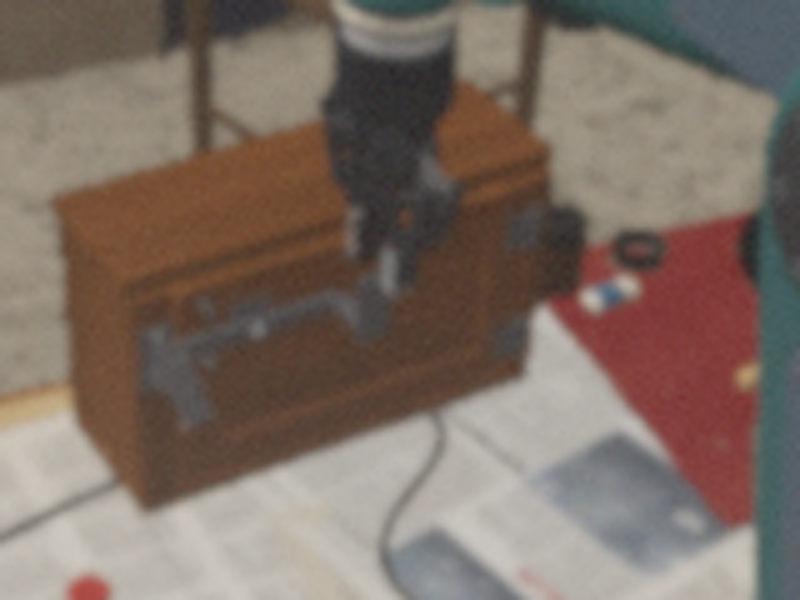

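```bash
python3 -m creep '[[[0,0,-1.2],[0,0,0],0.4],[[0,0,-1.2],[0,0,0],0.4],[[0,0,-1.2],[0,0,0],0.4],[[0,0,0],[0,0,0],0.4],[[0,0,0],[0,0,0],0.4]]'; python3 -c "from h import *;st()"
```

```text
time: 4.15
position: [0.5911, -0.1996, 0.1866]
eef_rot: [0.841, 0.542, -0.0, -0.001]
wrist_force: [-0.0, 0.4, -0.4]
gripper_width: 0.0341
t 4.15 p [ 0.5911 -0.1996  0.1866] y [ 0.911 -0.413 -0.001] z [-0.001  0.001 -1.   ] q [-0.42  0.27  1.29 -0.    1.58  0.01] F [-0.   0.4 -0.4] w 0.0341
```

```bash
python3 -m creep '[[[0,0,0],[0,0,0],0],[[0,0,0],[0,0,0],0],[[0,0,0],[0,0,0],0],[[0,0,0],[0,0,0],0],[[0,0,0],[0,0,0],0]]' 40; python3 -c "from h import *;st()"
```

```text
time: 4.65
position: [0.592, -0.1998, 0.1882]
eef_rot: [0.84, 0.542, 0.001, 0.001]
wrist_force: [1.4, -1.2, 1.0]
gripper_width: 0.0074
t 4.65 p [ 0.592  -0.1998  0.1882] y [ 0.911 -0.413  0.002] z [ 0.002 -0.001 -1.   ] q [-0.42  0.27  1.29  0.    1.58  0.01] F [ 1.4 -1.2  1. ] w 0.0074
```

```bash
python3 -m creep '[[[-0.08,-0.16,-0.6],[0,0,0],0],[[-0.08,-0.18,-0.6],[0,0,0],0],[[-0.08,-0.18,-0.6],[0,0,0],0],[[0,0,0],[0,0,0],0],[[0,0,0],[0,0,0],0]]'; python3 -c "from h import *;st()"
```

```text
time: 5.15
position: [0.5896, -0.2055, 0.171]
eef_rot: [0.841, 0.542, 0.001, 0.001]
wrist_force: [-0.1, -1.5, 5.4]
gripper_width: 0.0072
t 5.15 p [ 0.5896 -0.2055  0.171 ] y [ 0.911 -0.413  0.003] z [ 0.003 -0.002 -1.   ] q [-0.43  0.28  1.31 -0.    1.55  0.  ] F [-0.1 -1.5  5.4] w 0.0072
```

```bash
cat >> h.py <<'E'
def arc(p,H,dth,n):
    r=np.array(p)-H; prev=r
    for i in range(1,n+1):
        c,s=np.cos(i*dth),np.sin(i*dth); q=np.array([c*r[0]-s*r[1],s*r[0]+c*r[1]])
        print('%.2f,%.2f'%tuple((q-prev)*100),end=' | '); prev=q
    print(q+H)
E
python3 -c "
from h import *
arc([.5896,-.2055],np.array([.5735,-.3695]),.08,18)"
```

```text
-1.32,0.08 | -1.32,-0.03 | -1.31,-0.13 | -1.30,-0.24 | -1.27,-0.34 | -1.24,-0.44 | -1.20,-0.54 | -1.16,-0.63 | -1.10,-0.72 | -1.04,-0.81 | -0.97,-0.89 | -0.90,-0.97 | -0.82,-1.03 | -0.73,-1.10 | -0.64,-1.15 | -0.55,-1.20 | -0.45,-1.24 | -0.35,-1.27 | [ 0.41300065 -0.33214803]
```

```bash
python3 -m creep '[[[-0.66,0.06,0],[0,0,0.04],0],[[-0.66,0.02,0],[0,0,0.04],0],[[-1.32,-0.03,0],[0,0,0.08],0],[[-1.31,-0.13,0],[0,0,0.08],0],[[-1.3,-0.24,0],[0,0,0.08],0],[[0,0,0],[0,0,0],0]]'; python3 - <<'E'
from h import *
st()
snap('top','top3.png')
E
```

```text
time: 5.75
position: [0.5364, -0.2091, 0.1711]
eef_rot: [0.744, 0.668, 0.0, 0.002]
wrist_force: [1.5, -3.3, 5.3]
gripper_width: 0.0074
t 5.75 p [ 0.5364 -0.2091  0.1711] y [ 0.994 -0.106  0.003] z [ 0.003 -0.002 -1.   ] q [-0.47  0.17  1.44 -0.    1.53 -0.36] F [ 1.5 -3.3  5.3] w 0.0074
```

View pics/top3.png

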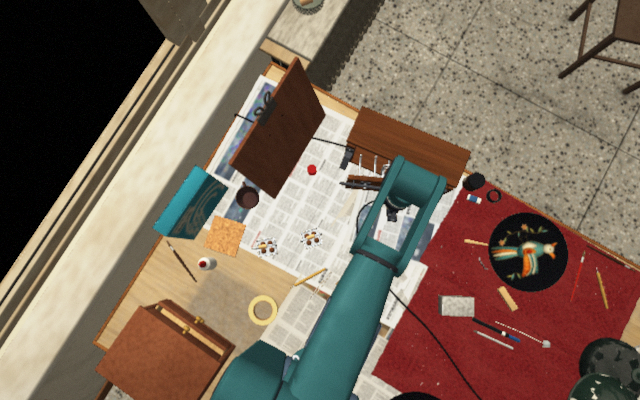

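Door opens with the lever: its free edge shows at (352,183) and the catch at (347,155). I'll keep swinging.

```bash
python3 -m creep '[[[-1.27,-0.34,0],[0,0,0.08],0],[[-1.24,-0.44,0],[0,0,0.08],0],[[-1.2,-0.54,0],[0,0,0.08],0],[[-1.16,-0.63,0],[0,0,0.08],0],[[-1.1,-0.72,0],[0,0,0.08],0],[[-1.04,-0.81,0],[0,0,0.08],0],[[0,0,0],[0,0,0],0]]'; python3 -c "from h import *;st()"
```

```text
time: 6.5
position: [0.467, -0.2442, 0.1709]
eef_rot: [0.564, 0.826, 0.0, 0.002]
wrist_force: [3.7, -1.8, 7.0]
gripper_width: 0.007
t 6.5 p [ 0.467  -0.2442  0.1709] y [0.931 0.364 0.003] z [ 0.004 -0.002 -1.   ] q [-0.59  0.06  1.56  0.    1.51 -0.96] F [ 3.7 -1.8  7. ] w 0.007
```

```bash
python3 -m creep '[[[-0.97,-0.89,0],[0,0,0.08],0],[[-0.9,-0.97,0],[0,0,0.08],0],[[-0.82,-1.03,0],[0,0,0.08],0],[[-0.73,-1.1,0],[0,0,0.08],0],[[-0.64,-1.15,0],[0,0,0.08],0],[[-0.55,-1.2,0],[0,0,0.08],0],[[-0.45,-1.24,0],[0,0,0.08],0],[[-0.35,-1.27,0],[0,0,0.08],0],[[0,0,0],[0,0,0],0],[[0,0,0],[0,0,0],0]]'; python3 -c "
from h import *;st();snap('top','top4.png')"
```

```text
time: 7.5
position: [0.4133, -0.332, 0.1707]
eef_rot: [0.276, 0.961, -0.0, 0.001]
wrist_force: [2.2, -0.3, 6.5]
gripper_width: 0.0074
t 7.5 p [ 0.4133 -0.332   0.1707] y [0.53  0.848 0.   ] z [ 0.002 -0.001 -1.   ] q [-0.78  0.07  1.55  0.    1.52 -1.8 ] F [ 2.2 -0.3  6.5] w 0.0074
```

View pics/top4.png

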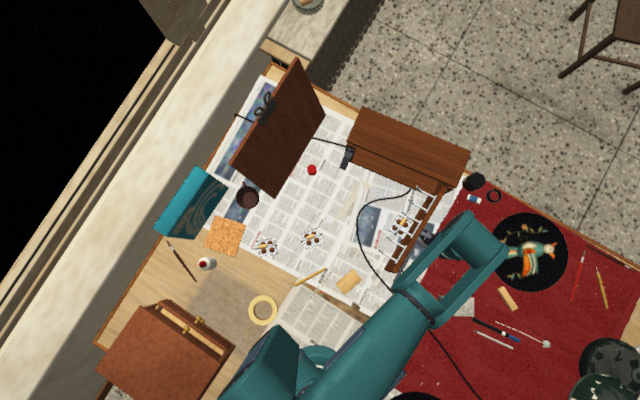

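```bash
python3 -m creep '[[[0,0,0.8],[0,0,0],0],[[0,0,0.6],[0,0,0],0],[[0,0,0],[0,0,0],0.35],[[0,0,0],[0,0,0],0.35],[[0,0,0],[0,0,0],0.35],[[0,0,3],[0,0,0],0.35],[[0,0,4],[0,0,0],0.35],[[0,0,4],[0,0,0],0.35],[[0,0,0],[0,0,0],0.35]]'; python3 - <<'E'
from h import *
st()
for c in('top','side'):
    im,d=snap(c,c+'5.png')
    for q in('hook_1','door_hinge','thumb_lever','basket_1_grip','basket_1'): marks(c,q)
    if c=='top': cv2.imwrite('pics/top5c.png',cv2.resize(im[160:290,330:490,::-1],None,fx=5,fy=4.6,interpolation=cv2.INTER_CUBIC))
E
```

```text
time: 8.45
position: [0.414, -0.3329, 0.3012]
eef_rot: [0.275, 0.961, -0.003, 0.006]
wrist_force: [0.1, -0.0, 1.1]
gripper_width: 0.0299
t 8.45 p [ 0.414  -0.3329  0.3012] y [ 0.529  0.849 -0.003] z [ 0.01 -0.01 -1.  ] q [-0.78  0.03  1.34  0.    1.76 -1.8 ] F [ 0.1 -0.   1.1] w 0.0299
top mark hook_1 0.93 [ 0.479 -0.243  0.16 ] [401. 222.]
top mark hook_1 0.76 [ 0.549 -0.289  0.168] [417. 197.]
top mark hook_1 0.62 [ 0.41  -0.201  0.165] [387. 246.]
top mark door_hinge 0.7 [ 0.575 -0.368  0.097] [438. 192.]
top mark thumb_lever 0.64 [ 0.407 -0.329  0.176] [434. 247.]
top mark basket_1_grip 0.75 [0.435 0.024 0.122] [309. 237.]
top mark basket_1 0.55 [0.411 0.16  0.004] [268. 245.]
top mark basket_1 0.52 [0.437 0.022 0.002] [311. 238.]
side mark hook_1 0.82 [ 0.478 -0.248  0.166] [381. 158.]
side mark hook_1 0.82 [ 0.41  -0.201  0.166] [393. 173.]
side mark hook_1 0.81 [ 0.548 -0.292  0.166] [370. 144.]
side mark door_hinge 0.88 [ 0.577 -0.37   0.102] [373. 146.]
side mark thumb_lever 0.7 [0.435 0.018 0.12 ] [345. 221.]
side mark thumb_lever 0.69 [ 0.403 -0.329  0.181] [414. 151.]
side mark basket_1_grip 0.93 [0.436 0.018 0.118] [345. 221.]
side mark basket_1 0.8 [0.43  0.018 0.001] [344. 249.]
side mark basket_1 0.69 [ 0.407  0.163 -0.003] [322. 285.]
```

View pics/top5c.png

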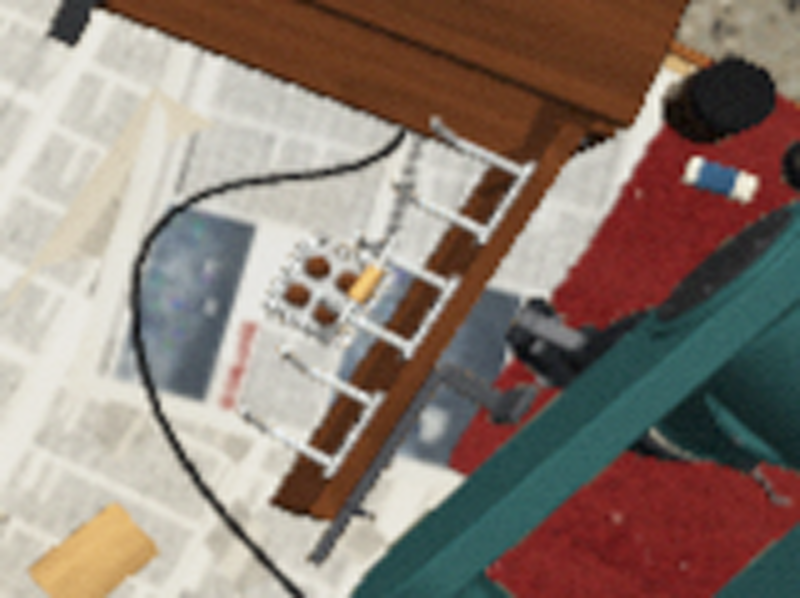

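```bash
python3 -m creep '[[[2.15,2.9,0],[0,0,0],0.45],[[2.15,2.9,0],[0,0,0],0.45],[[2.15,2.95,0],[0,0,0],0.45],[[0,0,-2.5],[0,0,0],0.45],[[0,0,-2.5],[0,0,0],0.45],[[0,0,0],[0,0,0],0.45],[[0,0,0],[0,0,0],0.45]]'; python3 - <<'E'
from h import *
st()
im,d=snap('side','side6.png'); cv2.imwrite('pics/side6c.png',cv2.resize(im[90:240,300:460,::-1],None,fx=4.5,fy=4,interpolation=cv2.INTER_CUBIC))
E
```

```text
time: 9.75
position: [0.4766, -0.2438, 0.2433]
eef_rot: [0.275, 0.961, 0.0, -0.0]
wrist_force: [0.6, -1.3, -0.2]
gripper_width: 0.0382
t 9.75 p [ 0.4766 -0.2438  0.2433] y [0.529 0.849 0.   ] z [-0.001  0.001 -1.   ] q [-0.58  0.06  1.42  0.    1.66 -1.59] F [ 0.6 -1.3 -0.2] w 0.0382
```

View pics/side6c.png

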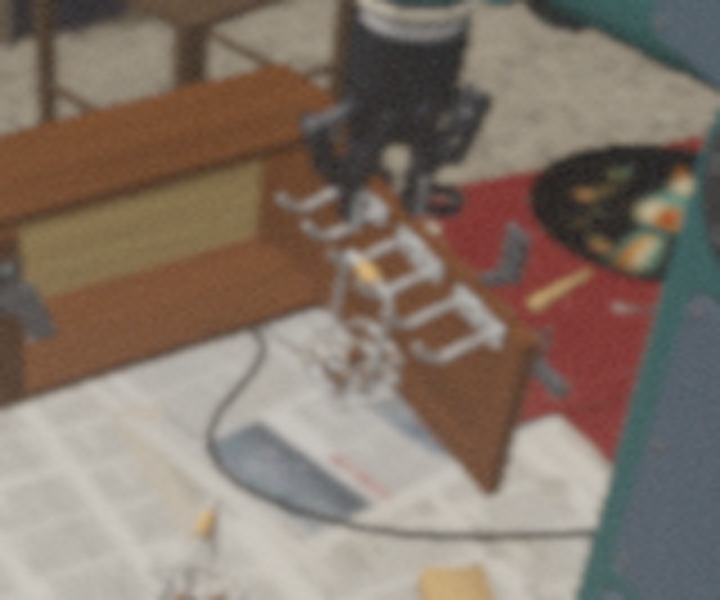

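```bash
python3 -m creep '[[[0.1,-0.15,-2],[0,0,0],0.45],[[0,0,-2],[0,0,0],0.45],[[0,0,-2],[0,0,0],0.45],[[0,0,-1.5],[0,0,0],0.45],[[0,0,0],[0,0,0],0.45],[[0,0,0],[0,0,0],0.45]]' 60; python3 -c "from h import *;st()"
```

```text
time: 10.4
position: [0.4782, -0.2458, 0.1694]
eef_rot: [0.275, 0.961, -0.0, 0.001]
wrist_force: [0.4, 1.1, -0.2]
gripper_width: 0.0385
t 10.4 p [ 0.4782 -0.2458  0.1694] y [0.529 0.849 0.   ] z [ 0.001 -0.001 -1.   ] q [-0.58  0.09  1.53  0.    1.52 -1.59] F [ 0.4  1.1 -0.2] w 0.0385
```

```bash
python3 -m creep '[[[0,0,0],[0,0,0],0],[[0,0,0],[0,0,0],0],[[0,0,0],[0,0,0],0],[[0,0,0],[0,0,0],0],[[0,0,0],[0,0,0],0]]' 60; python3 -c "from h import *;st()"
python3 -m creep '[[[0,0,1],[0,0,0],0],[[0,0,1],[0,0,0],0],[[0,0,0.8],[0,0,0],0],[[0,0,0],[0,0,0],0],[[0,0,0],[0,0,0],0]]' 60;python3 - <<'E'
from h import *
st()
im,d=snap('side','side7.png'); cv2.imwrite('pics/side7c.png',cv2.resize(im[90:240,300:460,::-1],None,fx=4.5,fy=4,interpolation=cv2.INTER_CUBIC))
E
```

```text
time: 10.9
position: [0.4785, -0.2456, 0.1697]
eef_rot: [0.275, 0.962, -0.0, 0.001]
wrist_force: [0.7, 0.1, 4.3]
gripper_width: 0.0101
t 10.9 p [ 0.4785 -0.2456  0.1697] y [0.528 0.849 0.   ] z [ 0.003 -0.001 -1.   ] q [-0.58  0.09  1.53  0.    1.51 -1.59] F [0.7 0.1 4.3] w 0.0101
time: 11.4
position: [0.4778, -0.2454, 0.1965]
eef_rot: [0.275, 0.961, -0.0, 0.0]
wrist_force: [-1.5, 0.1, -1.7]
gripper_width: 0.0098
t 11.4 p [ 0.4778 -0.2454  0.1965] y [0.529 0.849 0.   ] z [ 0. -0. -1.] q [-0.58  0.08  1.49  0.    1.57 -1.59] F [-1.5  0.1 -1.7] w 0.0098
```

View pics/side7c.png

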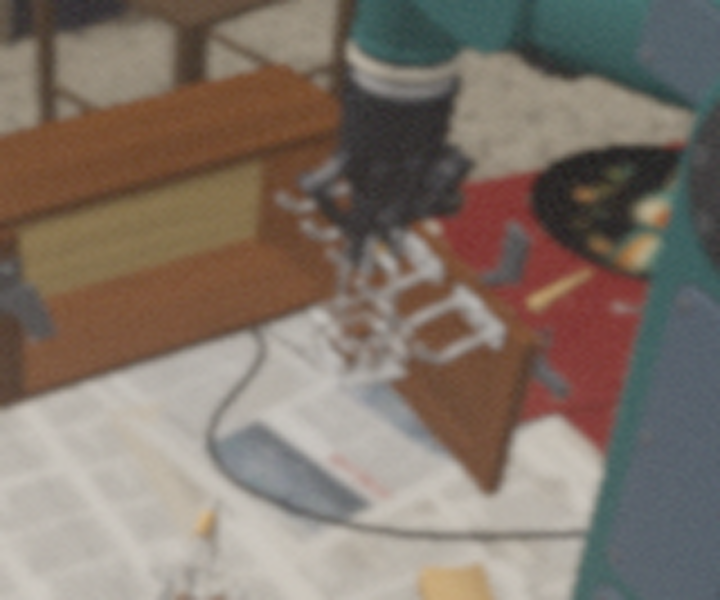

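```bash
python3 -m creep '[[[0.53,0.85,0],[0,0,0],0],[[0.8,1.27,0],[0,0,0],0],[[0.8,1.27,0],[0,0,0],0],[[0.8,1.27,0],[0,0,0],0],[[0.8,1.27,0],[0,0,0],0],[[0.53,0.85,0],[0,0,0],0],[[0,0,0],[0,0,0],0]]'; python3 - <<'E'
from h import *
st()
for c in('side','top'):
  im,d=snap(c,c+'8.png')
  for q in('hook_1','basket_1_grip','basket_1'): marks(c,q)
  if c=='side':cv2.imwrite('pics/side8c.png',cv2.resize(im[90:240,300:460,::-1],None,fx=4.5,fy=4,interpolation=cv2.INTER_CUBIC))
E
```

```text
time: 12.15
position: [0.5212, -0.176, 0.1963]
eef_rot: [0.274, 0.962, 0.0, 0.0]
wrist_force: [0.3, -0.5, -1.5]
gripper_width: 0.0101
t 12.15 p [ 0.5212 -0.176   0.1963] y [0.526 0.85  0.   ] z [ 0.  0. -1.] q [-0.43  0.11  1.46  0.    1.57 -1.45] F [ 0.3 -0.5 -1.5] w 0.0101
side mark hook_1 0.98 [ 0.482 -0.247  0.165] [380. 158.]
side mark hook_1 0.91 [ 0.405 -0.204  0.165] [394. 174.]
side mark hook_1 0.62 [ 0.549 -0.291  0.165] [370. 144.]
side mark hook_1 0.38 [ 0.446  0.303 -0.   ] [278. 313.]
side mark basket_1_grip 0.58 [0.436 0.019 0.119] [345. 221.]
side mark basket_1_grip 0.52 [0.355 0.345 0.002] [294. 344.]
side mark basket_1_grip 0.26 [ 0.446  0.303 -0.   ] [278. 313.]
side mark basket_1 0.66 [0.433 0.02  0.001] [343. 248.]
side mark basket_1 0.57 [0.407 0.163 0.002] [322. 284.]
top mark hook_1 0.93 [ 0.48  -0.244  0.159] [402. 222.]
top mark hook_1 0.9 [ 0.41  -0.204  0.163] [388. 246.]
top mark hook_1 0.79 [ 0.547 -0.291  0.163] [418. 198.]
top mark hook_1 0.31 [ 0.351  0.349 -0.002] [210. 264.]
top mark basket_1_grip 0.43 [0.437 0.022 0.003] [311. 238.]
top mark basket_1 0.73 [0.436 0.021 0.004] [311. 238.]
top mark basket_1 0.66 [0.407 0.161 0.004] [268. 247.]
top mark basket_1 0.51 [ 0.55  -0.29   0.166] [418. 197.]
```

View pics/side8c.png

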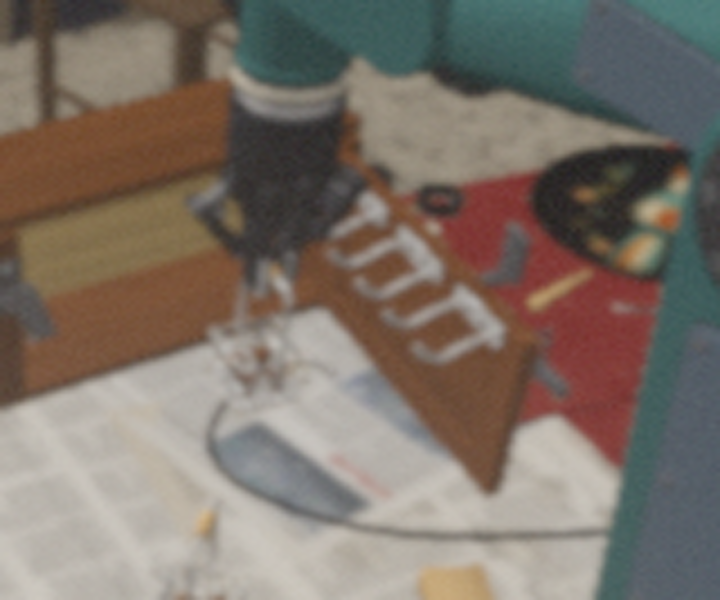

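```bash
python3 -m creep '[[[0,0,2],[0,0,0],0],[[0,0,4],[0,0,0],0],[[0,0,4],[0,0,0],0],[[0,0,2],[0,0,0],0],[[-0.3,2,0],[0,0,0],0],[[-0.6,4,0],[0,0,0],0],[[-0.6,4,0],[0,0,0],0],[[-0.6,4,0],[0,0,0],0],[[-0.6,4,0],[0,0,0],0],[[-0.6,4,0],[0,0,0],0],[[-0.6,4,0],[0,0,0],0]]' 80
python3 -m creep '[[[-0.6,4,0],[0,0,0],0],[[-0.6,4,0],[0,0,0],0],[[-0.6,4,0],[0,0,0],0],[[-0.6,4,0],[0,0,0],0],[[-0.6,3,0],[0,0,0],0],[[-0.6,2,0],[0,0,0],0],[[-0.5,1,0],[0,0,0],0],[[0,0,0],[0,0,0],0],[[0,0,0],[0,0,0],0]]'; python3 - <<'E'
from h import *
st()
for c in('side','top'):
  im,d=snap(c,c+'9.png')
  for q in('cork_mat','basket_1_grip','basket_1'): marks(c,q)
  if c=='side':cv2.imwrite('pics/side9c.png',cv2.resize(im[170:360,200:400,::-1],None,fx=3.5,fy=3.1,interpolation=cv2.INTER_CUBIC))
E
```

```text
time: 13.65
position: [0.4809, 0.0836, 0.3166]
eef_rot: [0.275, 0.961, 0.0, 0.0]
wrist_force: [0.6, 0.4, -2.2]
gripper_width: 0.0096
time: 14.55
position: [0.4407, 0.3016, 0.3164]
eef_rot: [0.275, 0.961, -0.0, 0.0]
wrist_force: [-0.1, -0.3, -1.2]
gripper_width: 0.0093
t 14.55 p [0.4407 0.3016 0.3164] y [ 0.529  0.849 -0.   ] z [ 0.001 -0.001 -1.   ] q [ 0.49  0.05  1.29 -0.    1.81 -0.52] F [-0.1 -0.3 -1.2] w 0.0093
side mark cork_mat 0.76 [ 0.444  0.302 -0.002] [279. 313.]
side mark basket_1_grip 0.88 [0.436 0.018 0.114] [344. 222.]
side mark basket_1 0.94 [ 0.403  0.164 -0.005] [323. 286.]
side mark basket_1 0.64 [0.433 0.021 0.003] [343. 248.]
top mark cork_mat 0.74 [ 0.442  0.304 -0.001] [225. 236.]
top mark basket_1_grip 0.52 [0.434 0.021 0.118] [310. 237.]
top mark basket_1 0.77 [0.406 0.162 0.001] [267. 247.]
top mark basket_1 0.71 [0.439 0.024 0.004] [310. 237.]
```

View pics/side9c.png

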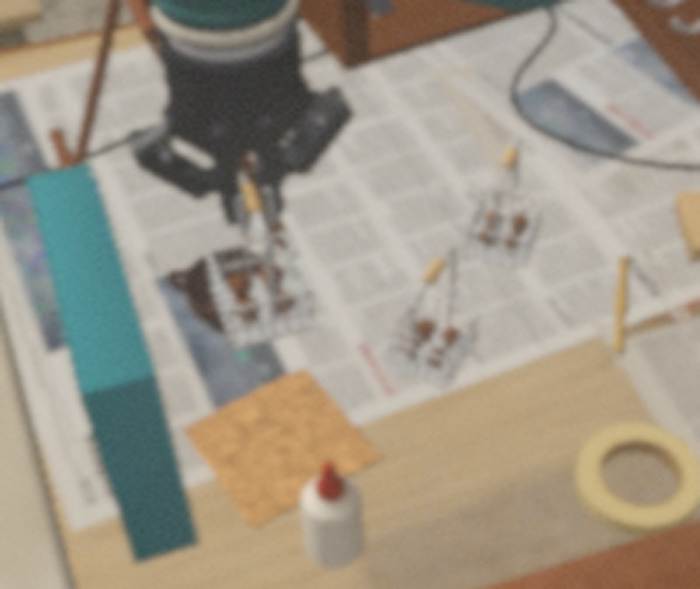

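View pics/top9.png

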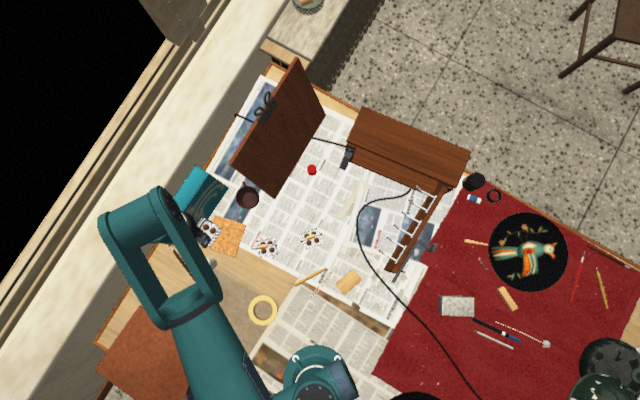

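```bash
python3 - <<'E'
from h import *
im,d=manip.grab_frame('side')
for u,v in[(212,228),(224,226),(226,290),(235,290),(240,340),(250,340),(230,300),(225,250)]: print(u,v,im[v,u],deproj('side',u,v,d).round(3))
E
```

```text
212 228 [ 84 149 153] [0.613 0.327 0.24 ]
224 226 [ 94 140 145] [0.595 0.305 0.24 ]
226 290 [ 78 144 148] [0.458 0.425 0.241]
235 290 [ 75 134 139] [0.444 0.414 0.239]
240 340 [62 91 94] [0.446 0.432 0.052]
250 340 [61 89 88] [0.434 0.413 0.036]
230 300 [ 62 100 101] [0.444 0.431 0.224]
225 250 [ 79 141 145] [0.537 0.355 0.241]
```

```bash
python3 -m creep '[[[0.15,0.1,-2],[0,0,0],0],[[0.15,0.05,-3],[0,0,0],0],[[0,0,-3],[0,0,0],0],[[0,0,-3],[0,0,0],0],[[0,0,-3],[0,0,0],0],[[0,0,-2],[0,0,0],0],[[0,0,-1],[0,0,0],0],[[0,0,-0.6],[0,0,0],0],[[0,0,0],[0,0,0],0],[[0,0,0],[0,0,0],0]]'; python3 - <<'E'
from h import *
st()
for c in('side','top'):
  im,d=snap(c,c+'10.png')
  for q in('basket_1_grip','basket_1'): marks(c,q)
  if c=='side':cv2.imwrite('pics/side10c.png',cv2.resize(im[220:360,200:350,::-1],None,fx=4.5,fy=4.2,interpolation=cv2.INTER_CUBIC))
E
```

```text
time: 16.0
position: [0.4442, 0.3044, 0.1418]
eef_rot: [0.275, 0.962, 0.001, 0.001]
wrist_force: [-0.9, 0.4, -1.4]
gripper_width: 0.0094
t 16.0 p [0.4442 0.3044 0.1418] y [0.528 0.849 0.002] z [ 0.002  0.001 -1.   ] q [ 0.5   0.11  1.57  0.    1.46 -0.52] F [-0.9  0.4 -1.4] w 0.0094
side mark basket_1_grip 0.59 [0.439 0.016 0.119] [344. 220.]
side mark basket_1 0.67 [ 0.404  0.161 -0.002] [323. 285.]
top mark basket_1_grip 0.55 [0.435 0.02  0.118] [310. 237.]
top mark basket_1 0.81 [0.438 0.021 0.   ] [311. 238.]
top mark basket_1 0.72 [0.408 0.162 0.001] [268. 246.]
```

View pics/side10c.png

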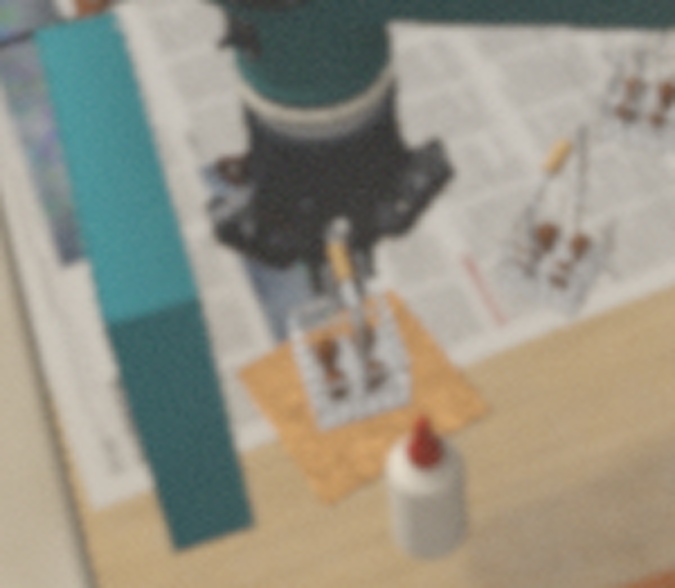

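```bash
python3 -m creep '[[[0,-0.1,-0.5],[0,0,0],0],[[0,0,-0.5],[0,0,0],0],[[0,0,-0.2],[0,0,0],0],[[0,0,0],[0,0,0],0]]'
python3 -m creep '[[[0,0,-0.1],[0,0,0],0],[[0,0,0],[0,0,0],0]]'
```

```text
time: 16.7
position: [0.4436, 0.3033, 0.1287]
eef_rot: [0.275, 0.962, 0.001, 0.0]
wrist_force: [0.1, 1.3, 1.3]
gripper_width: 0.0094
time: 16.9
position: [0.4439, 0.3036, 0.1286]
eef_rot: [0.275, 0.962, 0.001, 0.001]
wrist_force: [-0.4, 0.9, 4.9]
gripper_width: 0.009
```

Contact made (5 N up). Releasing and rising.

```bash
python3 -m creep '[[[0,0,0],[0,0,0],0.35],[[0,0,0],[0,0,0],0.35],[[0,0,0],[0,0,0],0.35],[[0,0,1],[0,0,0],0.35],[[0,0,3],[0,0,0],0.35],[[0,0,4],[0,0,0],0.35],[[0,-2,5],[0,0,0],0.35],[[0,-5,0],[0,0,0],0.35],[[0,-5,0],[0,0,0],0.35],[[0,-5,0],[0,0,0],0.35],[[0,-5,0],[0,0,0],0.35],[[0,0,0],[0,0,0],0.35]]'; python3 - <<'E'
from h import *
st()
for c in('side','top'):
  im,d=snap(c,c+'11.png')
  for q in('basket_1_grip','basket_1'): marks(c,q)
  if c=='side':cv2.imwrite('pics/side11c.png',cv2.resize(im[200:360,200:380,::-1],None,fx=4.2,fy=3.6,interpolation=cv2.INTER_CUBIC))
  else:cv2.imwrite('pics/top11c.png',cv2.resize(im[200:280,200:340,::-1],None,fx=5.6,fy=5.6,interpolation=cv2.INTER_CUBIC))
E
```

```text
time: 18.1
position: [0.4435, 0.0791, 0.2547]
eef_rot: [0.279, 0.96, -0.001, 0.001]
wrist_force: [-0.4, 1.7, -0.1]
gripper_width: 0.0303
t 18.1 p [0.4435 0.0791 0.2547] y [ 0.536  0.844 -0.001] z [ 0.002 -0.003 -1.   ] q [ 0.05 -0.14  1.59 -0.    1.69 -0.95] F [-0.4  1.7 -0.1] w 0.0303
side mark basket_1_grip 0.56 [0.435 0.015 0.118] [346. 221.]
side mark basket_1_grip 0.47 [ 0.546 -0.292  0.165] [371. 144.]
side mark basket_1 0.98 [ 0.405  0.163 -0.001] [323. 285.]
side mark basket_1 0.75 [0.432 0.018 0.001] [344. 248.]
side mark basket_1 0.51 [0.566 0.228 0.003] [264. 271.]
side mark basket_1 0.21 [0.352 0.347 0.002] [295. 346.]
top mark basket_1_grip 0.69 [0.434 0.022 0.119] [309. 237.]
top mark basket_1_grip 0.65 [0.445 0.303 0.004] [224. 234.]
top mark basket_1 0.74 [0.41  0.161 0.003] [268. 246.]
top mark basket_1 0.59 [0.436 0.021 0.003] [311. 238.]
top mark basket_1 0.57 [ 0.548 -0.29   0.165] [418. 198.]
```

View pics/side11c.png

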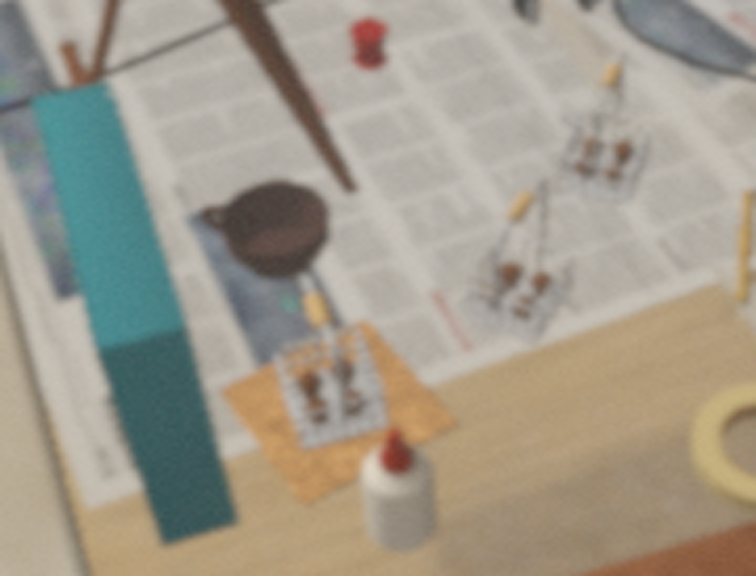

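View pics/top11c.png

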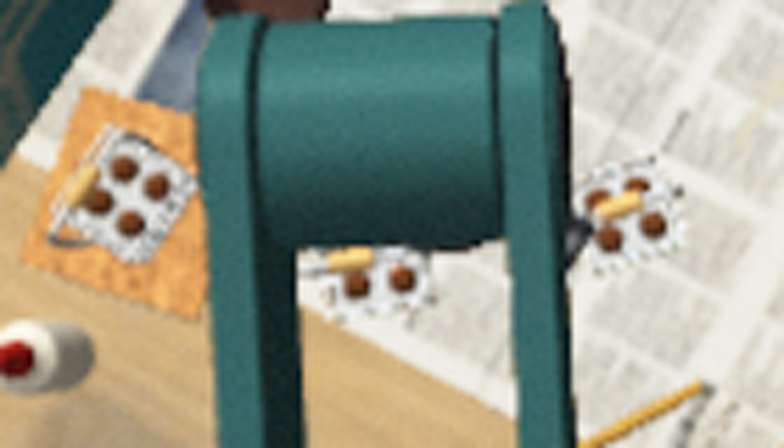

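```bash
python3 - <<'E'
from h import *
im=cv2.imread('pics/top8.png')
cv2.imwrite('pics/top8c.png',cv2.resize(im[220:265,245:335],None,fx=8,fy=8,interpolation=cv2.INTER_CUBIC))
big=cv2.resize(im,None,fx=4,fy=4,interpolation=cv2.INTER_CUBIC)
hsv=cv2.cvtColor(big,cv2.COLOR_BGR2HSV)
m=((hsv[...,0]>10)&(hsv[...,0]<26)&(hsv[...,1]>110)&(hsv[...,2]>150)).astype(np.uint8)
for (u0,v0,u1,v1) in[(255,230,285,255),(300,225,328,250)]:
    mm=np.zeros_like(m);mm[v0*4:v1*4,u0*4:u1*4]=m[v0*4:v1*4,u0*4:u1*4]
    n,l,s,c=cv2.connectedComponentsWithStats(mm);k=1+np.argmax(s[1:,4]);ys,xs=np.nonzero(l==k)
    P=np.c_[xs,ys]/4.; 
    cal=manip.calibration('top');T=np.array(cal['extrinsics'])
    rays=np.c_[(P[:,0]-cal['cx'])/cal['fx'],(P[:,1]-cal['cy'])/cal['fy'],np.ones(len(P))]@T[:3,:3].T
    t=(.122-T[2,3])/rays[:,2]; W=T[:3,3]+rays*t[:,None]; c0=W[:,:2].mean(0)
    U,S,V=np.linalg.svd(W[:,:2]-c0,full_matrices=False); pr=(W[:,:2]-c0)@V[0]; pq=(W[:,:2]-c0)@V[1]
    print(len(P),c0.round(4),V[0].round(3),'len',np.ptp(pr).round(3),np.ptp(pq).round(3))
E
```

```text
365 [0.4066 0.1597] [ 0.286 -0.958] len 0.021 0.014
343 [0.436  0.0189] [ 0.313 -0.95 ] len 0.025 0.012
```

View pics/top8c.png

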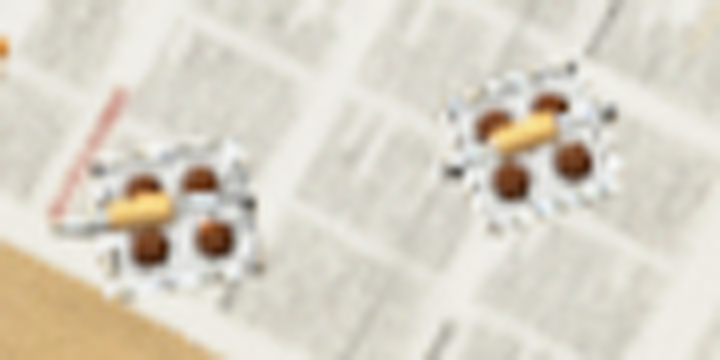

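```bash
python3 -m creep '[[[-0.2,-1.5,0],[0,0,-0.14],0.45],[[-0.2,-1.5,0],[0,0,-0.14],0.45],[[-0.2,-1.5,0],[0,0,-0.14],0.45],[[-0.15,-1.5,0],[0,0,-0.14],0.45],[[0,0,-1],[0,0,-0.12],0.45],[[0,0,-3],[0,0,0],0.45],[[0,0,-3],[0,0,0],0.45],[[0,0,0],[0,0,0],0.45],[[0,0,0],[0,0,0],0.45]]'; python3 - <<'E'
from h import *
st()
im,d=snap('side','side12.png')
cv2.imwrite('pics/side12c.png',cv2.resize(im[160:270,290:410,::-1],None,fx=6,fy=5.4,interpolation=cv2.INTER_CUBIC))
E
```

```text
time: 19.3
position: [0.4359, 0.0254, 0.1839]
eef_rot: [0.579, 0.815, -0.0, -0.0]
wrist_force: [0.2, 0.4, 1.0]
gripper_width: 0.0385
t 19.3 p [0.4359 0.0254 0.1839] y [ 0.944  0.33  -0.001] z [-0.001  0.    -1.   ] q [-0.07 -0.14  1.73  0.    1.55 -0.41] F [0.2 0.4 1. ] w 0.0385
```

View pics/side12c.png

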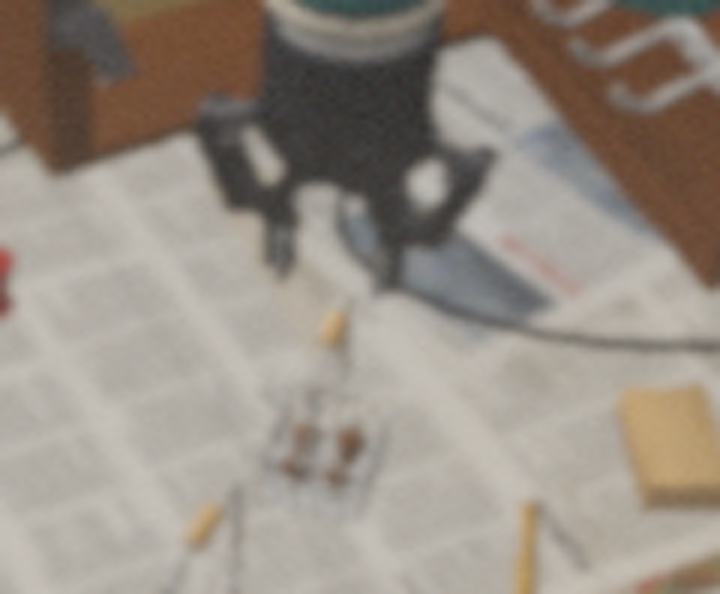

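```bash
python3 -m creep '[[[0,-0.3,-1],[0,0,0],0.45],[[0,-0.3,-2],[0,0,0],0.45],[[0,0,-2],[0,0,0],0.45],[[0,0,-1],[0,0,0],0.45],[[0,0,0],[0,0,0],0.45],[[0,0,0],[0,0,0],0.45]]'; python3 -c "from h import *;st()"
```

```text
time: 19.95
position: [0.4365, 0.0183, 0.1246]
eef_rot: [0.58, 0.815, 0.0, 0.001]
wrist_force: [0.2, -0.3, -0.4]
gripper_width: 0.0383
t 19.95 p [0.4365 0.0183 0.1246] y [0.945 0.328 0.001] z [ 0.002 -0.    -1.   ] q [-0.09 -0.11  1.82  0.    1.42 -0.42] F [ 0.2 -0.3 -0.4] w 0.0383
```

```bash
python3 -m creep '[[[0,0,0],[0,0,0],0],[[0,0,0],[0,0,0],0],[[0,0,0],[0,0,0],0],[[0,0,0],[0,0,0],0],[[0,0,0],[0,0,0],0],[[0,0,1],[0,0,0],0],[[0,0,2],[0,0,0],0],[[0,0,2],[0,0,0],0],[[0,0,2],[0,0,0],0],[[0,0,0],[0,0,0],0],[[0,0,0],[0,0,0],0]]' 80; python3 - <<'E'
from h import *
st()
im,d=snap('side','side13.png')
marks('side','hook_1')
cv2.imwrite('pics/side13c.png',cv2.resize(im[130:290,290:430,::-1],None,fx=4,fy=3.7,interpolation=cv2.INTER_CUBIC))
E
```

```text
time: 21.05
position: [0.4357, 0.0185, 0.1933]
eef_rot: [0.58, 0.815, -0.0, -0.0]
wrist_force: [0.1, -0.3, -2.1]
gripper_width: 0.0092
t 21.05 p [0.4357 0.0185 0.1933] y [ 0.945  0.328 -0.   ] z [-0.  0. -1.] q [-0.09 -0.15  1.72  0.    1.57 -0.42] F [ 0.1 -0.3 -2.1] w 0.0092
side mark hook_1 0.82 [ 0.55  -0.294  0.165] [370. 144.]
side mark hook_1 0.79 [ 0.409 -0.204  0.162] [393. 174.]
side mark hook_1 0.64 [ 0.481 -0.247  0.165] [381. 158.]
```

View pics/side13c.png

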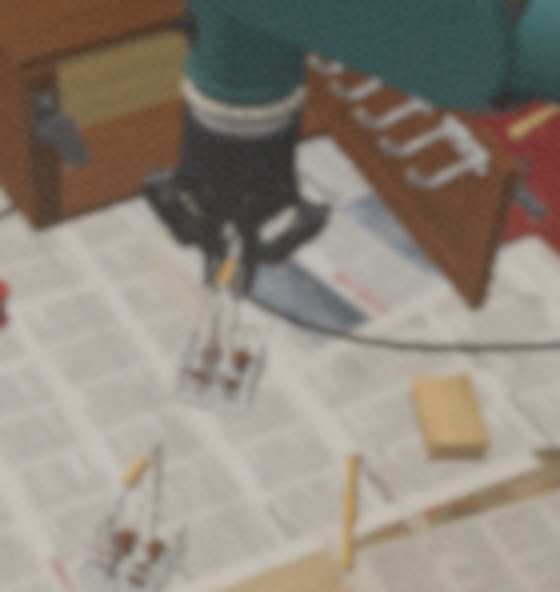

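```bash
python3 -m creep '[[[0.6,-1.4,0.4],[0,0,0.05],0],[[1.2,-2.8,0],[0,0,0.1],0],[[1.2,-2.8,0],[0,0,0.1],0],[[1.2,-2.8,0],[0,0,0.1],0],[[1.2,-2.8,0],[0,0,0.1],0],[[1.2,-2.8,0],[0,0,0.1],0],[[1.2,-2.8,0],[0,0,0.1],0],[[0.9,-1.45,0],[0,0,0.02],0],[[0,0,0],[0,0,0],0],[[0,0,0],[0,0,0],0]]'; python3 - <<'E'
from h import *
st()
im,d=snap('side','side14.png')
cv2.imwrite('pics/side14c.png',cv2.resize(im[90:230,310:450,::-1],None,fx=4.5,fy=4.2,interpolation=cv2.INTER_CUBIC))
im,d=snap('top','top14.png')
cv2.imwrite('pics/top14c.png',cv2.resize(im[170:290,340:480,::-1],None,fx=5,fy=4.8,interpolation=cv2.INTER_CUBIC))
for c in('side','top'): marks(c,'hook_1')
E
```

```text
time: 22.15
position: [0.5221, -0.1777, 0.196]
eef_rot: [0.28, 0.96, 0.001, -0.002]
wrist_force: [-0.1, -0.5, -1.0]
gripper_width: 0.0096
t 22.15 p [ 0.5221 -0.1777  0.196 ] y [0.538 0.843 0.   ] z [-0.003  0.002 -1.   ] q [-0.43  0.11  1.46  0.    1.58 -1.43] F [-0.1 -0.5 -1. ] w 0.0096
side mark hook_1 0.82 [ 0.408 -0.206  0.162] [394. 174.]
side mark hook_1 0.79 [ 0.477 -0.249  0.163] [382. 159.]
side mark hook_1 0.63 [ 0.546 -0.291  0.164] [370. 145.]
top mark hook_1 0.77 [ 0.411 -0.204  0.162] [388. 245.]
top mark hook_1 0.75 [ 0.55  -0.29   0.169] [418. 197.]
top mark hook_1 0.73 [ 0.482 -0.243  0.161] [401. 220.]
top mark hook_1 0.38 [ 0.519 -0.174  0.19 ] [379. 206.]
```

View pics/side14c.png

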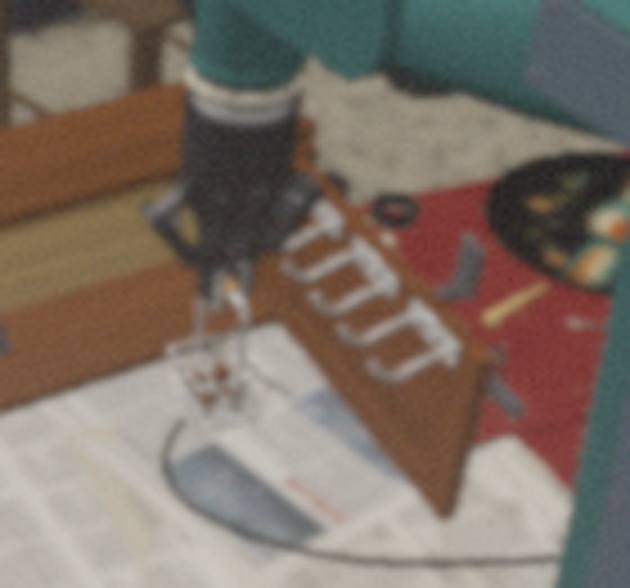

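View pics/top14c.png

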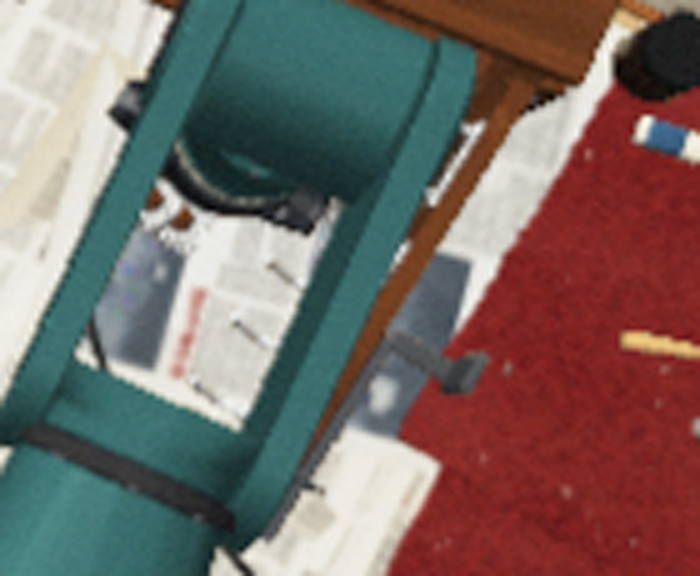

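```bash
python3 -m creep '[[[-0.53,-0.85,0.3],[0,0,0],0],[[-0.8,-1.28,0],[0,0,0],0],[[-0.8,-1.28,0],[0,0,0],0],[[-0.8,-1.28,0],[0,0,0],0],[[0,0,0],[0,0,0],0],[[0,0,0],[0,0,0],0]]'; python3 - <<'E'
from h import *
st()
im,d=snap('side','side15.png')
cv2.imwrite('pics/side15c.png',cv2.resize(im[90:210,330:450,::-1],None,fx=5,fy=5,interpolation=cv2.INTER_CUBIC))
E
```

```text
time: 22.95
position: [0.4932, -0.2256, 0.2008]
eef_rot: [0.28, 0.96, 0.0, 0.0]
wrist_force: [-0.2, -0.1, -2.6]
gripper_width: 0.0094
t 22.95 p [ 0.4932 -0.2256  0.2008] y [0.538 0.843 0.001] z [ 0.     0.001 -1.   ] q [-0.53  0.09  1.48  0.    1.58 -1.54] F [-0.2 -0.1 -2.6] w 0.0094
```

View pics/side15c.png

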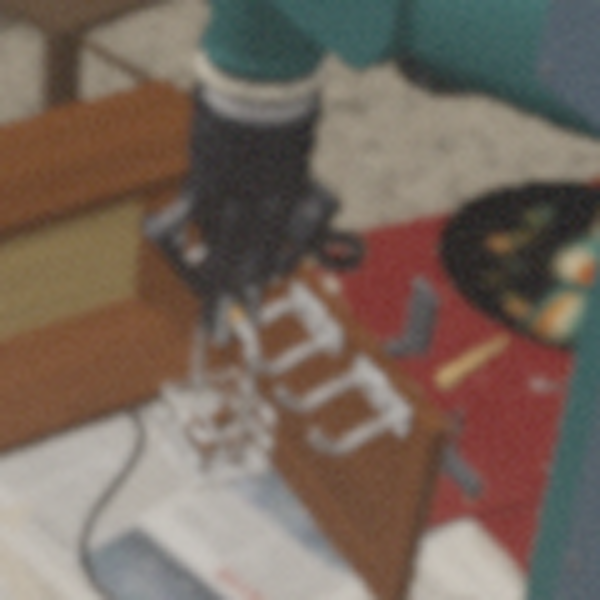

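```bash
python3 -m creep '[[[-0.45,-0.7,0],[0,0,0],0],[[-0.45,-0.7,0],[0,0,0],0],[[-0.45,-0.64,0],[0,0,0],0],[[0,0,0],[0,0,0],0],[[0,0,0],[0,0,0],0]]'; python3 - <<'E'
from h import *
st()
im,d=snap('side','side16.png')
cv2.imwrite('pics/side16c.png',cv2.resize(im[90:210,330:450,::-1],None,fx=5,fy=5,interpolation=cv2.INTER_CUBIC))
E
```

```text
time: 23.5
position: [0.48, -0.2456, 0.2008]
eef_rot: [0.28, 0.96, 0.0, 0.0]
wrist_force: [-0.0, 0.2, -1.9]
gripper_width: 0.009
t 23.5 p [ 0.48   -0.2456  0.2008] y [0.537 0.843 0.   ] z [ 0.  0. -1.] q [-0.58  0.08  1.48  0.    1.58 -1.58] F [-0.   0.2 -1.9] w 0.009
```

View pics/side16c.png

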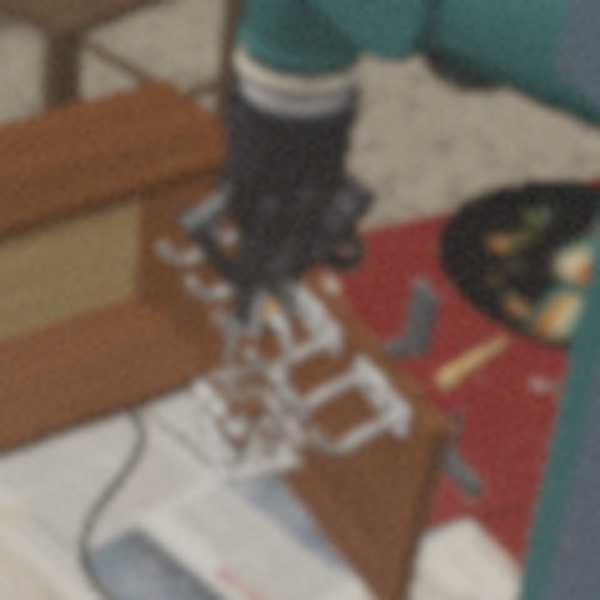

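Window is over the prongs and nothing touches. Lowering.

```bash
python3 -m creep '[[[0,0,-1],[0,0,0],0],[[0,0,-1],[0,0,0],0],[[0,0,-0.6],[0,0,0],0],[[0,0,0],[0,0,0],0],[[0,0,0],[0,0,0],0]]';python3 -m creep '[[[0,0,-0.4],[0,0,0],0],[[0,0,0],[0,0,0],0]]'; python3 -m creep '[[[0,0,-0.2],[0,0,0],0],[[0,0,0],[0,0,0],0]]'
```

```text
time: 24.05
position: [0.48, -0.2452, 0.1743]
eef_rot: [0.28, 0.96, 0.0, -0.0]
wrist_force: [-0.1, 0.7, -1.9]
gripper_width: 0.0095
time: 24.25
position: [0.4802, -0.2456, 0.1709]
eef_rot: [0.28, 0.96, -0.0, 0.0]
wrist_force: [-0.4, 0.0, -0.7]
gripper_width: 0.0093
time: 24.45
position: [0.4806, -0.2459, 0.1705]
eef_rot: [0.28, 0.96, -0.0, 0.001]
wrist_force: [-1.9, 1.3, 4.4]
gripper_width: 0.0093
```

```bash
python3 -m creep '[[[0,0,0],[0,0,0],0.3],[[0,0,0],[0,0,0],0.3],[[0,0,0],[0,0,0],0.3],[[0,0,1],[0,0,0],0.3],[[0,0,3],[0,0,0],0.3],[[0,0,4],[0,0,0],0.3],[[0,0,2],[0,0,0],0.3],[[0,3,0],[0,0,0],0.3],[[0,5,0],[0,0,0],0.3],[[0,5,0],[0,0,0],0.3],[[0,5,0],[0,0,0],0.3],[[0,0,0],[0,0,0],0.3]]'; python3 - <<'E'
from h import *
st()
im,d=snap('side','side17.png')
cv2.imwrite('pics/side17c.png',cv2.resize(im[90:210,330:450,::-1],None,fx=5,fy=5,interpolation=cv2.INTER_CUBIC))
im,d=snap('top','top17.png')
cv2.imwrite('pics/top17c.png',cv2.resize(im[160:280,240:440,::-1],None,fx=4,fy=4,interpolation=cv2.INTER_CUBIC))
for c in('side','top'):
    for q in('hook_1','basket_1_grip','basket_1'): marks(c,q)
E
```

```text
time: 25.65
position: [0.48, -0.0601, 0.27]
eef_rot: [0.276, 0.961, 0.001, 0.001]
wrist_force: [-0.2, -0.8, 0.6]
gripper_width: 0.0259
t 25.65 p [ 0.48   -0.0601  0.27  ] y [0.53  0.848 0.003] z [ 0.002  0.002 -1.   ] q [-0.24 -0.07  1.49  0.    1.71 -1.26] F [-0.2 -0.8  0.6] w 0.0259
side mark hook_1 0.71 [ 0.48  -0.248  0.167] [381. 157.]
side mark hook_1 0.69 [ 0.55  -0.291  0.166] [369. 144.]
side mark hook_1 0.57 [ 0.407 -0.202  0.164] [394. 174.]
side mark basket_1_grip 0.82 [ 0.482 -0.248  0.165] [380. 158.]
side mark basket_1 0.96 [ 0.474 -0.244  0.048] [378. 186.]
side mark basket_1 0.92 [0.405 0.162 0.   ] [323. 284.]
side mark basket_1 0.45 [0.406 0.16  0.12 ] [323. 257.]
top mark hook_1 0.92 [ 0.548 -0.291  0.165] [418. 198.]
top mark hook_1 0.87 [ 0.409 -0.201  0.165] [388. 246.]
top mark hook_1 0.74 [ 0.481 -0.245  0.164] [402. 221.]
top mark basket_1_grip 0.92 [ 0.482 -0.243  0.167] [402. 221.]
top mark basket_1_grip 0.32 [0.411 0.163 0.002] [267. 246.]
top mark basket_1 0.71 [0.442 0.303 0.001] [225. 236.]
top mark basket_1 0.64 [ 0.48  -0.238  0.046] [393. 224.]
top mark basket_1 0.58 [ 0.409  0.162 -0.   ] [268. 246.]
```

View pics/side17c.png

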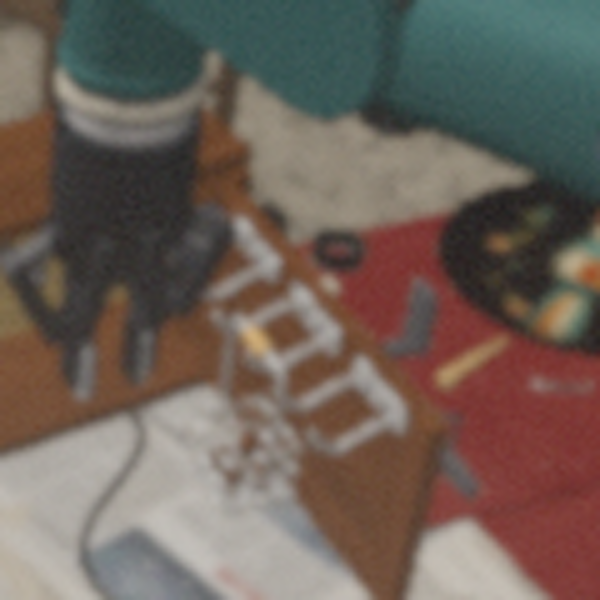

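View pics/top17c.png

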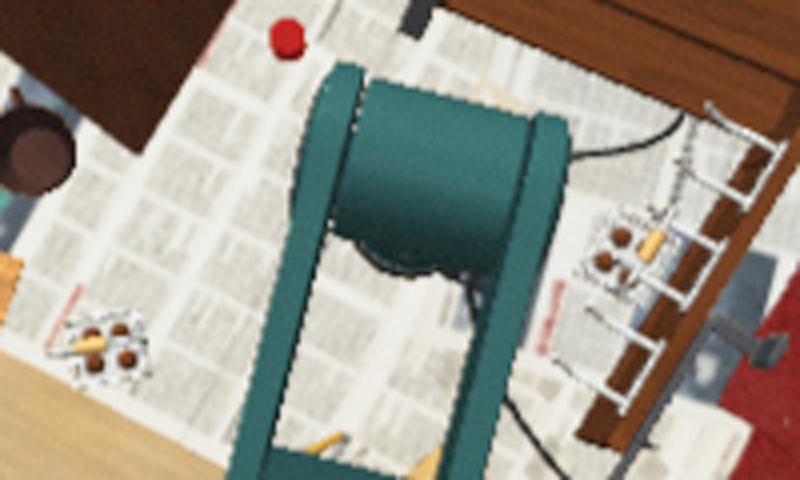

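```bash
python3 -m creep '[[[-1.2,3.7,0],[0,0,-0.135],0.45],[[-1.2,3.7,0],[0,0,-0.135],0.45],[[-1.2,3.7,0],[0,0,-0.135],0.45],[[-1.2,3.7,0],[0,0,-0.135],0.45],[[-1.2,3.7,0],[0,0,-0.135],0.45],[[-1.3,3.6,0],[0,0,-0.135],0.45],[[0,0,-3],[0,0,0],0.45],[[0,0,-3],[0,0,0],0.45],[[0,0,0],[0,0,0],0.45],[[0,0,0],[0,0,0],0.45],[[0,0,0],[0,0,0],0.45]]' 80; python3 - <<'E'
from h import *
st()
im,d=snap('side','side18.png')
cv2.imwrite('pics/side18c.png',cv2.resize(im[200:310,270:390,::-1],None,fx=6,fy=5.4,interpolation=cv2.INTER_CUBIC))
marks('side','basket_1_grip');marks('side','basket_1')
E
```

```text
time: 27.15
position: [0.4086, 0.1544, 0.2107]
eef_rot: [0.635, 0.773, 0.001, 0.001]
wrist_force: [-0.0, 0.5, 1.2]
gripper_width: 0.0382
t 27.15 p [0.4086 0.1544 0.2107] y [0.981 0.195 0.003] z [ 0.003  0.001 -1.   ] q [ 0.23 -0.16  1.69 -0.    1.6   0.04] F [-0.   0.5  1.2] w 0.0382
side mark basket_1_grip 0.32 [ 0.447  0.302 -0.001] [278. 312.]
side mark basket_1 0.83 [ 0.404  0.161 -0.004] [323. 285.]
side mark basket_1 0.74 [ 0.476 -0.244  0.048] [377. 186.]
```

View pics/side18c.png

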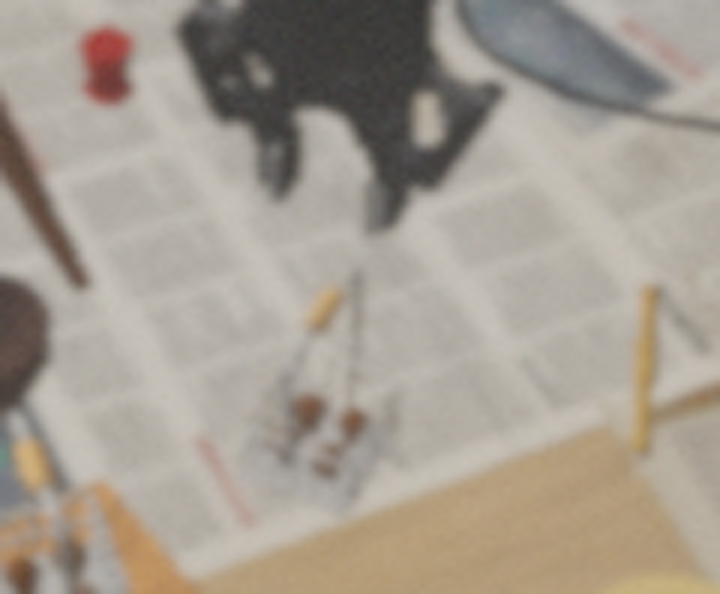

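```bash
python3 -m creep '[[[-0.15,0.3,-2],[0,0,0],0.45],[[0,0.3,-2],[0,0,0],0.45],[[0,0,-2],[0,0,0],0.45],[[0,0,-1.6],[0,0,0],0.45],[[0,0,-1],[0,0,0],0.45],[[0,0,0],[0,0,0],0.45],[[0,0,0],[0,0,0],0.45]]'; python3 -c "from h import *;st()"
```

```text
time: 28.0
position: [0.4065, 0.1608, 0.1236]
eef_rot: [0.634, 0.773, 0.001, 0.0]
wrist_force: [1.0, 0.6, 0.5]
gripper_width: 0.0384
t 28.0 p [0.4065 0.1608 0.1236] y [0.981 0.196 0.001] z [ 0.001  0.    -1.   ] q [ 0.25 -0.1   1.82 -0.    1.42  0.05] F [1.  0.6 0.5] w 0.0384
```

```bash
python3 -m creep '[[[0,0,0],[0,0,0],0],[[0,0,0],[0,0,0],0],[[0,0,0],[0,0,0],0],[[0,0,0],[0,0,0],0],[[0,0,0],[0,0,0],0],[[0,0,1],[0,0,0],0],[[0,0,2],[0,0,0],0],[[0,0,2],[0,0,0],0],[[0,0,2.3],[0,0,0],0],[[0,0,0],[0,0,0],0],[[0,0,0],[0,0,0],0]]' 80; python3 - <<'E'
from h import *
st()
im,d=snap('side','side19.png')
cv2.imwrite('pics/side19c.png',cv2.resize(im[160:310,260:400,::-1],None,fx=4,fy=3.9,interpolation=cv2.INTER_CUBIC))
marks('side','hook_1');marks('side','basket_1')
E
```

```text
time: 29.1
position: [0.4055, 0.1606, 0.1951]
eef_rot: [0.634, 0.773, -0.0, -0.0]
wrist_force: [-1.0, 0.4, -2.2]
gripper_width: 0.0094
t 29.1 p [0.4055 0.1606 0.1951] y [ 0.981  0.196 -0.001] z [-0.001 -0.    -1.   ] q [ 0.25 -0.15  1.72 -0.    1.58  0.05] F [-1.   0.4 -2.2] w 0.0094
side mark basket_1 0.92 [0.403 0.16  0.07 ] [324. 269.]
side mark basket_1 0.57 [ 0.476 -0.243  0.049] [377. 186.]
```

View pics/side19c.png

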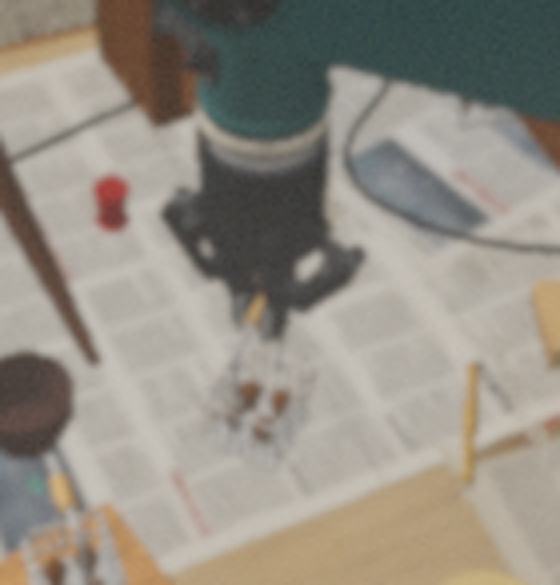

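```bash
python3 -m creep '[[[0.3,-1.5,0.5],[0,0,0.04],0],[[0.5,-3,0],[0,0,0.09],0],[[0.5,-3,0],[0,0,0.09],0],[[0.5,-3,0],[0,0,0.09],0],[[0.5,-3,0],[0,0,0.09],0],[[0.5,-3,0],[0,0,0.09],0],[[0.5,-3,0],[0,0,0.09],0],[[0.5,-3,0],[0,0,0.09],0],[[0.5,-3,0],[0,0,0.09],0],[[0.35,-3,0],[0,0,0.048],0],[[0,0,0],[0,0,0],0],[[0,0,0],[0,0,0],0]]'; python3 - <<'E'
from h import *
st()
im,d=snap('side','side20.png')
cv2.imwrite('pics/side20c.png',cv2.resize(im[90:230,310:450,::-1],None,fx=4.5,fy=4.2,interpolation=cv2.INTER_CUBIC))
marks('side','hook_1');marks('side','basket_1_grip')
im,d=snap('top','top20.png');marks('top','hook_1')
E
```

```text
time: 30.45
position: [0.4517, -0.1244, 0.1993]
eef_rot: [0.28, 0.96, 0.0, -0.002]
wrist_force: [-0.3, -0.1, -2.0]
gripper_width: 0.0092
t 30.45 p [ 0.4517 -0.1244  0.1993] y [0.538 0.843 0.   ] z [-0.003  0.002 -1.   ] q [-0.39 -0.08  1.64  0.    1.58 -1.39] F [-0.3 -0.1 -2. ] w 0.0092
side mark hook_1 0.82 [ 0.481 -0.246  0.168] [380. 157.]
side mark hook_1 0.64 [0.442 0.299 0.005] [280. 311.]
side mark hook_1 0.63 [ 0.407 -0.202  0.161] [393. 175.]
side mark basket_1_grip 0.37 [ 0.404 -0.329  0.182] [414. 151.]
top mark hook_1 0.94 [ 0.479 -0.243  0.163] [401. 222.]
top mark hook_1 0.81 [ 0.548 -0.288  0.166] [417. 198.]
top mark hook_1 0.62 [ 0.412 -0.2    0.166] [387. 245.]
```

View pics/side20c.png

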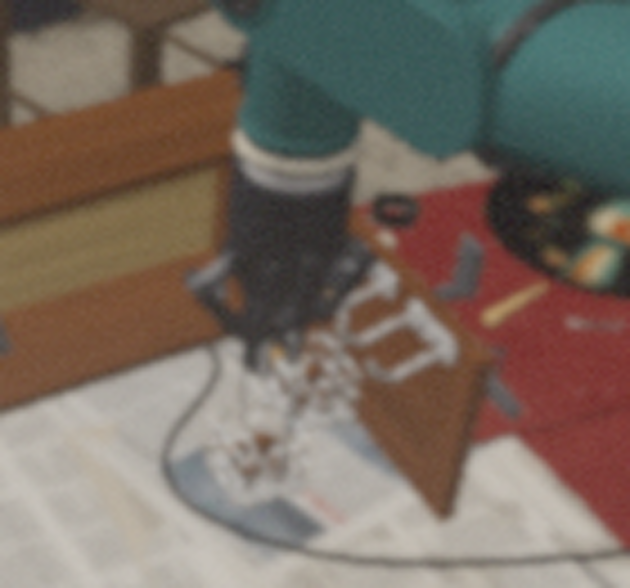

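```bash
python3 -m creep '[[[0,-1,0.1],[0,0,0],0],[[-0.54,-0.85,0],[0,0,0],0],[[-0.8,-1.28,0],[0,0,0],0],[[-0.8,-1.28,0],[0,0,0],0],[[-0.8,-1.27,0],[0,0,0],0],[[0,0,0],[0,0,0],0],[[0,0,0],[0,0,0],0]]'; python3 - <<'E'
from h import *
st()
im,d=snap('side','side21.png')
cv2.imwrite('pics/side21c.png',cv2.resize(im[90:230,320:460,::-1],None,fx=4.5,fy=4.2,interpolation=cv2.INTER_CUBIC))
E
```

```text
time: 31.4
position: [0.4229, -0.1813, 0.2019]
eef_rot: [0.28, 0.96, 0.0, 0.0]
wrist_force: [-0.2, 0.3, -1.1]
gripper_width: 0.0093
t 31.4 p [ 0.4229 -0.1813  0.2019] y [0.537 0.844 0.001] z [ 0.001  0.    -1.   ] q [-0.53 -0.1   1.66  0.    1.58 -1.53] F [-0.2  0.3 -1.1] w 0.0093
```

View pics/side21c.png

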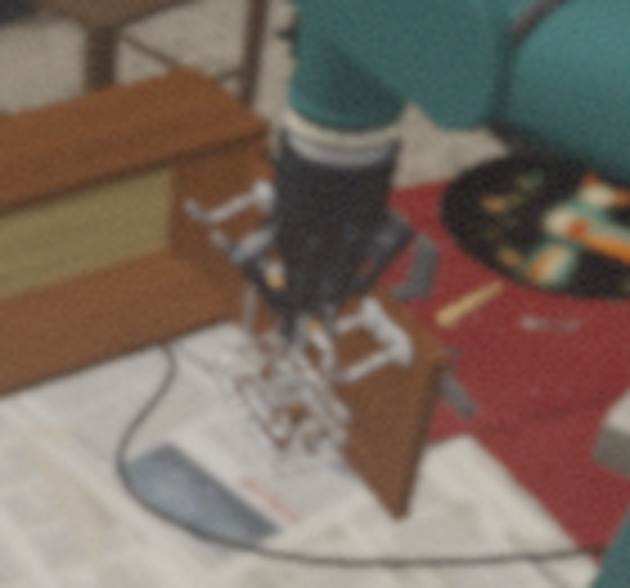

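```bash
python3 -m creep '[[[-0.45,-0.7,0],[0,0,0],0],[[-0.5,-0.7,0],[0,0,0],0],[[-0.45,-0.66,0],[0,0,0],0],[[0,0,0],[0,0,0],0],[[0,0,0],[0,0,0],0]]'; python3 - <<'E'
from h import *
st()
im,d=snap('side','side22.png')
cv2.imwrite('pics/side22c.png',cv2.resize(im[90:230,320:460,::-1],None,fx=4.5,fy=4.2,interpolation=cv2.INTER_CUBIC))
E
```

```text
time: 31.95
position: [0.4089, -0.2018, 0.2018]
eef_rot: [0.279, 0.96, 0.0, 0.0]
wrist_force: [0.1, 0.4, -1.7]
gripper_width: 0.0096
t 31.95 p [ 0.4089 -0.2018  0.2018] y [0.537 0.844 0.   ] z [ 0.  0. -1.] q [-0.58 -0.11  1.67  0.    1.58 -1.59] F [ 0.1  0.4 -1.7] w 0.0096
```

View pics/side22c.png

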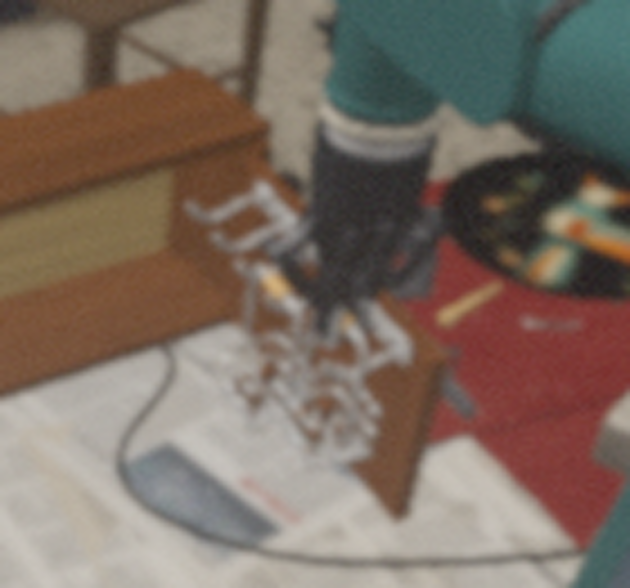

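```bash
python3 -m creep '[[[0,0,-1],[0,0,0],0],[[0,0,-1],[0,0,0],0],[[0,0,-0.7],[0,0,0],0],[[0,0,0],[0,0,0],0],[[0,0,0],[0,0,0],0]]';python3 -m creep '[[[0,0,-0.4],[0,0,0],0],[[0,0,0],[0,0,0],0]]'; python3 -m creep '[[[0,0,-0.2],[0,0,0],0],[[0,0,0],[0,0,0],0]]'
```

```text
time: 32.5
position: [0.4089, -0.2015, 0.1743]
eef_rot: [0.279, 0.96, 0.0, -0.0]
wrist_force: [0.4, -0.1, -0.9]
gripper_width: 0.0095
time: 32.7
position: [0.409, -0.2016, 0.1706]
eef_rot: [0.279, 0.96, 0.0, -0.0]
wrist_force: [-0.2, 0.5, -1.9]
gripper_width: 0.0094
time: 32.9
position: [0.4095, -0.2018, 0.1695]
eef_rot: [0.279, 0.96, -0.0, 0.001]
wrist_force: [0.8, 0.4, -0.0]
gripper_width: 0.0092
```

```bash
python3 -m creep '[[[0,0,-0.15],[0,0,0],0],[[0,0,0],[0,0,0],0]]'
```

```text
time: 33.1
position: [0.4096, -0.2018, 0.1692]
eef_rot: [0.279, 0.96, -0.0, 0.001]
wrist_force: [-1.9, 1.8, 6.2]
gripper_width: 0.0095
```

Seated. Release, rise, and go clear to look.

```bash
python3 -m creep '[[[0,0,0],[0,0,0],0.3],[[0,0,0],[0,0,0],0.3],[[0,0,0],[0,0,0],0.3],[[0,0,1],[0,0,0],0.3],[[0,0,3],[0,0,0],0.3],[[0,0,4],[0,0,0],0.3],[[0,0,3],[0,0,0],0.3],[[0,3,0],[0,0,0],0.3],[[0,5,0],[0,0,0],0.3],[[0,5,0],[0,0,0],0.3],[[0,0,0],[0,0,0],0.3]]'; python3 - <<'E'
from h import *
st()
im,d=snap('side','side23.png')
cv2.imwrite('pics/side23c.png',cv2.resize(im[90:230,320:460,::-1],None,fx=4.5,fy=4.2,interpolation=cv2.INTER_CUBIC))
im,d=snap('top','top23.png')
for c in('side','top'):
    for q in('hook_1','basket_1_grip','basket_1','thumb_lever'): marks(c,q)
E
```

```text
time: 34.2
position: [0.4089, -0.0668, 0.2785]
eef_rot: [0.275, 0.961, 0.001, 0.001]
wrist_force: [0.2, -0.2, -0.3]
gripper_width: 0.0257
t 34.2 p [ 0.4089 -0.0668  0.2785] y [0.529 0.849 0.003] z [ 0.002  0.002 -1.   ] q [-0.3  -0.22  1.61  0.    1.75 -1.31] F [ 0.2 -0.2 -0.3] w 0.0257
side mark hook_1 0.66 [ 0.478 -0.248  0.163] [381. 159.]
side mark hook_1 0.58 [ 0.406 -0.205  0.162] [394. 174.]
side mark basket_1_grip 0.74 [ 0.482 -0.245  0.165] [380. 158.]
side mark basket_1 0.8 [ 0.476 -0.244  0.048] [377. 186.]
side mark basket_1 0.69 [ 0.407 -0.202  0.041] [388. 203.]
side mark thumb_lever 0.53 [ 0.403 -0.329  0.181] [414. 151.]
top mark hook_1 0.91 [ 0.547 -0.291  0.165] [418. 198.]
top mark hook_1 0.88 [ 0.412 -0.203  0.168] [388. 245.]
top mark hook_1 0.68 [ 0.48  -0.245  0.163] [402. 221.]
top mark basket_1_grip 0.75 [ 0.481 -0.245  0.164] [402. 221.]
top mark basket_1 0.73 [ 0.482 -0.243  0.045] [394. 224.]
top mark basket_1 0.65 [ 0.696 -0.258  0.002] [396. 160.]
top mark basket_1 0.51 [ 0.409 -0.199  0.046] [381. 247.]
top mark thumb_lever 0.52 [ 0.406 -0.324  0.173] [432. 247.]
top mark thumb_lever 0.29 [ 0.475 -0.245  0.167] [403. 223.]
```

View pics/side23c.png

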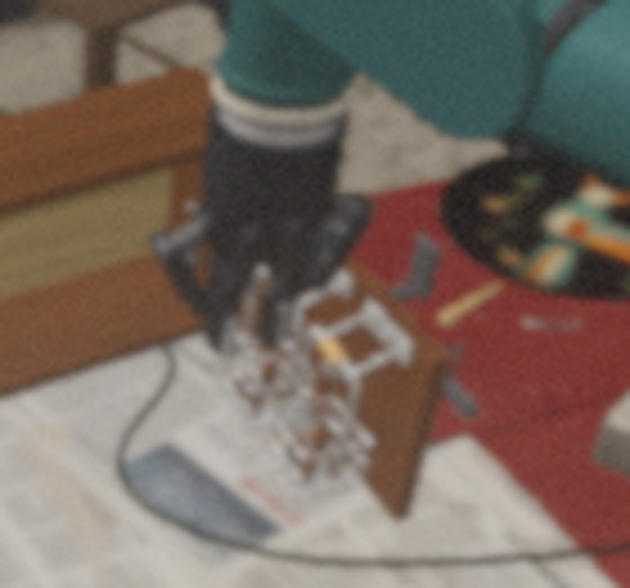

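View pics/top23.png

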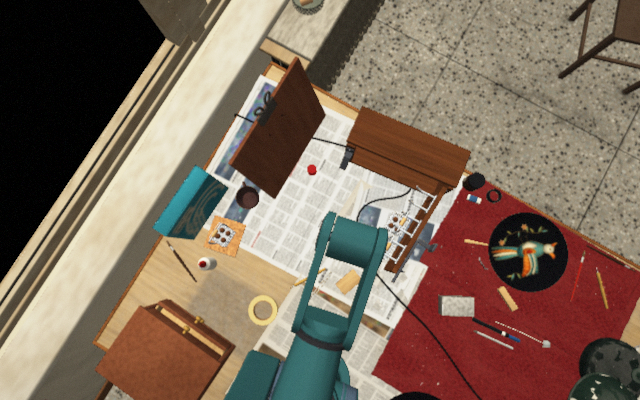

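```bash
python3 -m creep '[[[0,-3,0],[0,0,0],0.4],[[0,-4.5,0],[0,0,0],0.4],[[0,-4.5,0],[0,0,0],0.4],[[-0.1,-4.5,0],[0,0,0],0.4],[[-0.1,-4.5,0],[0,0,0],0.4],[[-0.1,-3,0],[0,0,0],0.4],[[0,-2,0],[0,0,0],0.4],[[0,0,-2],[0,0,0],0.4],[[0,0,-2.5],[0,0,0],0.4],[[0,0,0],[0,0,0],0.4],[[0,0,0],[0,0,0],0.4]]' 40; python3 - <<'E'
from h import *
st()
im,d=snap('side','side24.png')
cv2.imwrite('pics/side24c.png',cv2.resize(im[80:220,330:470,::-1],None,fx=4.5,fy=4.2,interpolation=cv2.INTER_CUBIC))
for q in('thumb_lever','hook_1','basket_1'):marks('side',q)
im,d=snap('top','top24.png')
for q in('thumb_lever','hook_1','basket_1'):marks('top',q)
E
```

```text
time: 35.8
position: [0.406, -0.3313, 0.2322]
eef_rot: [0.279, 0.96, 0.0, -0.0]
wrist_force: [-0.2, -0.0, 1.2]
gripper_width: 0.0339
t 35.8 p [ 0.406  -0.3313  0.2322] y [0.536 0.844 0.001] z [-0.001  0.001 -1.   ] q [-0.79  0.04  1.47  0.    1.64 -1.8 ] F [-0.2 -0.   1.2] w 0.0339
side mark thumb_lever 0.66 [0.443 0.303 0.005] [279. 312.]
side mark thumb_lever 0.49 [ 0.403 -0.331  0.183] [415. 150.]
side mark hook_1 0.94 [ 0.407 -0.202  0.164] [393. 174.]
side mark hook_1 0.83 [ 0.548 -0.29   0.165] [370. 144.]
side mark hook_1 0.67 [ 0.479 -0.244  0.167] [380. 158.]
side mark hook_1 0.47 [ 0.475 -0.248  0.048] [378. 186.]
side mark basket_1 0.92 [ 0.408 -0.201  0.047] [388. 202.]
side mark basket_1 0.69 [ 0.476 -0.245  0.048] [378. 186.]
side mark basket_1 0.6 [ 0.407 -0.203  0.168] [394. 173.]
top mark thumb_lever 0.49 [ 0.408 -0.328  0.177] [433. 247.]
top mark hook_1 0.79 [ 0.411 -0.204  0.166] [388. 245.]
top mark hook_1 0.76 [ 0.478 -0.242  0.163] [401. 222.]
top mark hook_1 0.63 [ 0.554 -0.289  0.164] [417. 196.]
top mark basket_1 0.96 [ 0.481 -0.243  0.046] [394. 224.]
top mark basket_1 0.71 [ 0.411 -0.204  0.048] [382. 246.]
```

View pics/side24c.png

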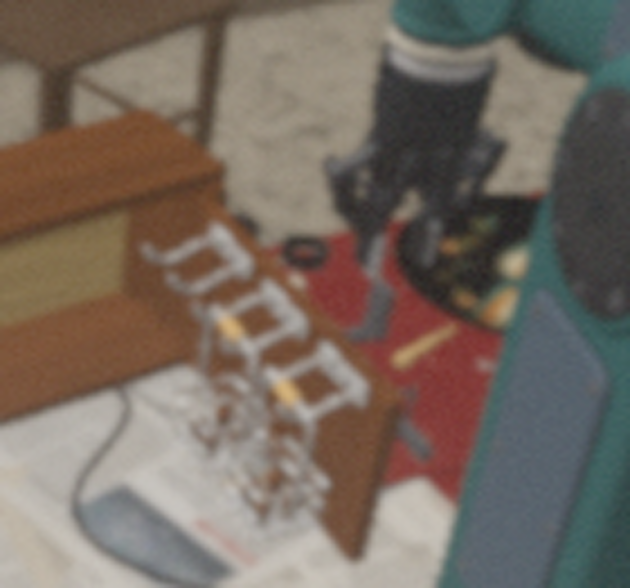

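```bash
python3 -m creep '[[[0,0.15,-1.5],[0,0,0],0.4],[[0,0,-1.5],[0,0,0],0.4],[[0,0,-1.5],[0,0,0],0.4],[[0,0,0],[0,0,0],0.4],[[0,0,0],[0,0,0],0.4]]'; python3 - <<'E'
from h import *
st()
im,d=snap('side','side25.png')
cv2.imwrite('pics/side25c.png',cv2.resize(im[80:200,370:470,::-1],None,fx=6,fy=5,interpolation=cv2.INTER_CUBIC))
E
```

```text
time: 36.7
position: [0.4056, -0.3298, 0.186]
eef_rot: [0.279, 0.96, 0.001, -0.001]
wrist_force: [-0.1, 0.8, 0.4]
gripper_width: 0.034
t 36.7 p [ 0.4056 -0.3298  0.186 ] y [0.536 0.844 0.001] z [-0.002  0.002 -1.   ] q [-0.79  0.05  1.54  0.    1.55 -1.8 ] F [-0.1  0.8  0.4] w 0.034
```

View pics/side25c.png

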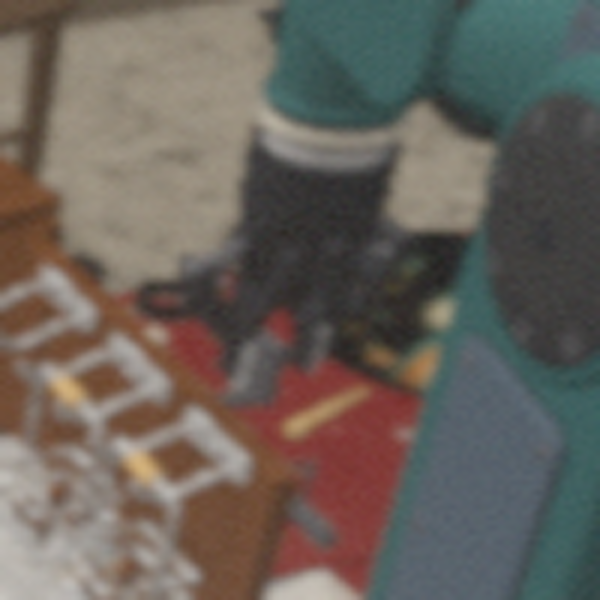

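```bash
python3 -m creep '[[[0,0,0],[0,0,0],0],[[0,0,0],[0,0,0],0],[[0,0,0],[0,0,0],0],[[0,0,0],[0,0,0],0],[[0,0,0],[0,0,0],0]]' 40; python3 - <<'E'
from h import *
st()
marks('side','hook_1') if manip.grab_frame('side') else 0
p=manip.get_state()['position'][:2]
print('pressed start'); arc(np.array(p)+[.005,-.003],np.array([.5735,-.3695]),-.07,20)
E
```

```text
time: 37.25
position: [0.4068, -0.3301, 0.1881]
eef_rot: [0.279, 0.96, 0.0, 0.001]
wrist_force: [2.9, 1.7, 2.1]
gripper_width: 0.0074
t 37.25 p [ 0.4068 -0.3301  0.1881] y [0.535 0.845 0.001] z [ 0.002 -0.001 -1.   ] q [-0.79  0.05  1.54  0.    1.55 -1.8 ] F [2.9 1.7 2.1] w 0.0074
side mark hook_1 0.6 [ 0.547 -0.294  0.164] [371. 144.]
side mark hook_1 0.56 [ 0.403 -0.202  0.165] [395. 174.]
side mark hook_1 0.55 [ 0.476 -0.249  0.163] [382. 159.]
pressed start
0.29,1.12 | 0.37,1.10 | 0.45,1.07 | 0.52,1.04 | 0.59,1.00 | 0.66,0.95 | 0.73,0.91 | 0.79,0.85 | 0.85,0.79 | 0.90,0.73 | 0.95,0.67 | 0.99,0.60 | 1.03,0.53 | 1.07,0.46 | 1.10,0.38 | 1.12,0.30 | 1.14,0.22 | 1.15,0.14 | 1.16,0.06 | 1.16,-0.02 | [ 0.58185875 -0.20391219]
```

```bash
python3 -m creep '[[[0.16,-0.1,-0.6],[0,0,0],0],[[0.17,-0.1,-0.6],[0,0,0],0],[[0.17,-0.1,-0.5],[0,0,0],0],[[0,0,0],[0,0,0],0],[[0.15,0.56,0],[0,0,-0.035],0],[[0.14,0.56,0],[0,0,-0.035],0],[[0.37,1.1,0],[0,0,-0.07],0],[[0.45,1.07,0],[0,0,-0.07],0],[[0.52,1.04,0],[0,0,-0.07],0],[[0.59,1.0,0],[0,0,-0.07],0],[[0.66,0.95,0],[0,0,-0.07],0]]'
python3 -m creep '[[[0.73,0.91,0],[0,0,-0.07],0],[[0.79,0.85,0],[0,0,-0.07],0],[[0.85,0.79,0],[0,0,-0.07],0],[[0.9,0.73,0],[0,0,-0.07],0],[[0.95,0.67,0],[0,0,-0.07],0],[[0.99,0.6,0],[0,0,-0.07],0],[[0.51,0.27,0],[0,0,-0.035],0],[[0,0,0],[0,0,0],0],[[0,0,0],[0,0,0],0]]';python3 - <<'E'
from h import *
st()
im,d=snap('side','side26.png')
cv2.imwrite('pics/side26c.png',cv2.resize(im[90:230,290:430,::-1],None,fx=4.5,fy=4.2,interpolation=cv2.INTER_CUBIC))
E
```

```text
time: 38.45
position: [0.441, -0.2705, 0.1712]
eef_rot: [0.474, 0.88, -0.0, 0.002]
wrist_force: [4.5, 0.8, 3.3]
gripper_width: 0.0073
time: 39.35
position: [0.4983, -0.2223, 0.171]
eef_rot: [0.659, 0.752, 0.001, 0.002]
wrist_force: [4.4, 1.1, 3.9]
gripper_width: 0.0075
t 39.35 p [ 0.4983 -0.2223  0.171 ] y [0.991 0.131 0.003] z [ 0.003 -0.001 -1.   ] q [-0.52  0.11  1.51  0.    1.52 -0.66] F [4.4 1.1 3.9] w 0.0075
```

View pics/side26c.png

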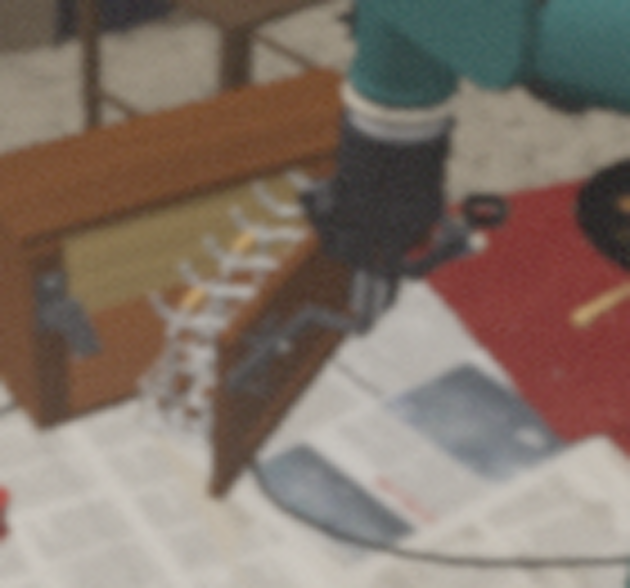

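```bash
python3 -c "
from h import *
arc([.4983,-.2223],np.array([.5735,-.3695]),-.05,11)"
python3 -m creep '[[[0.75,0.36,0],[0,0,-0.05],0],[[0.77,0.32,0],[0,0,-0.05],0],[[0.78,0.28,0],[0,0,-0.05],0],[[0.79,0.24,0],[0,0,-0.05],0],[[0.8,0.2,0],[0,0,-0.05],0],[[0.81,0.16,0],[0,0,-0.05],0],[[0,0,0],[0,0,0],0],[[0,0,0],[0,0,0],0]]';python3 - <<'E'
from h import *
st()
im,d=snap('side','side27.png')
cv2.imwrite('pics/side27c.png',cv2.resize(im[90:230,290:430,::-1],None,fx=4.5,fy=4.2,interpolation=cv2.INTER_CUBIC))
E
```

```text
0.75,0.36 | 0.76,0.32 | 0.78,0.28 | 0.79,0.24 | 0.80,0.20 | 0.81,0.16 | 0.82,0.12 | 0.82,0.08 | 0.83,0.04 | 0.83,-0.00 | 0.83,-0.04 | [ 0.58632972 -0.20470231]
time: 40.2
position: [0.5451, -0.2066, 0.1709]
eef_rot: [0.764, 0.645, 0.001, 0.001]
wrist_force: [4.5, 1.5, 3.5]
gripper_width: 0.0071
t 40.2 p [ 0.5451 -0.2066  0.1709] y [ 0.986 -0.168  0.003] z [ 0.003 -0.    -1.   ] q [-0.46  0.19  1.42  0.    1.53 -0.29] F [4.5 1.5 3.5] w 0.0071
```

View pics/side27c.png

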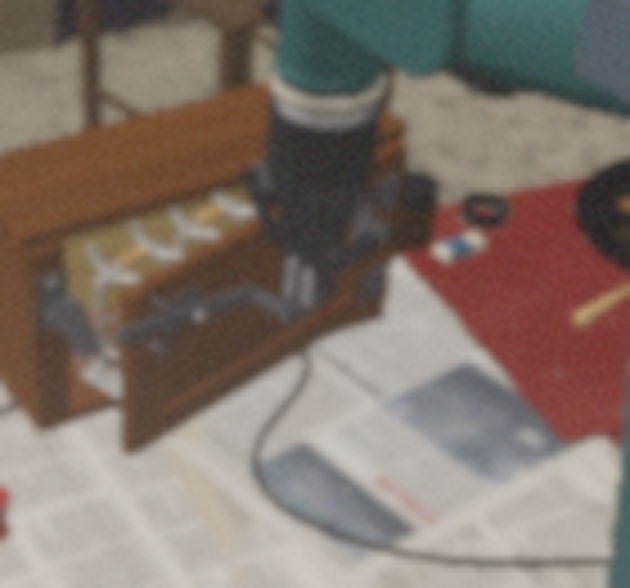

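```bash
python3 -m creep '[[[0.82,0.12,0],[0,0,-0.05],0],[[0.82,0.08,0],[0,0,-0.05],0],[[0.83,0.04,0],[0,0,-0.05],0],[[0.83,0,0],[0,0,-0.05],0],[[0,0,0],[0,0,0],0],[[0,0,0],[0,0,0],0]]';python3 - <<'E'
from h import *
st()
im,d=snap('side','side28.png')
cv2.imwrite('pics/side28c.png',cv2.resize(im[90:230,270:410,::-1],None,fx=4.5,fy=4.2,interpolation=cv2.INTER_CUBIC))
E
```

```text
time: 40.85
position: [0.5783, -0.2041, 0.1708]
eef_rot: [0.825, 0.566, 0.001, 0.001]
wrist_force: [5.7, 2.1, 2.4]
gripper_width: 0.0078
t 40.85 p [ 0.5783 -0.2041  0.1708] y [ 0.933 -0.36   0.003] z [ 0.004  0.    -1.   ] q [-0.43  0.25  1.34  0.    1.54 -0.06] F [5.7 2.1 2.4] w 0.0078
```

View pics/side28c.png

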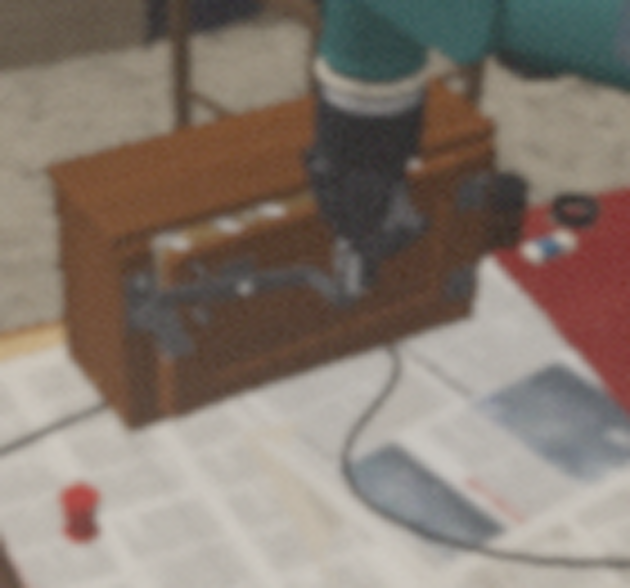

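```bash
python3 -m creep '[[[0.5,-0.02,0],[0,0,-0.03],0],[[0.4,-0.03,0],[0,0,-0.02],0],[[0.2,-0.03,0],[0,0,-0.01],0],[[0,0,0],[0,0,0],0],[[0,0,0],[0,0,0],0]]';python3 - <<'E'
from h import *
st()
E
```

```text
time: 41.4
position: [0.5888, -0.2047, 0.1707]
eef_rot: [0.841, 0.54, 0.001, 0.0]
wrist_force: [4.4, 2.3, 3.3]
gripper_width: 0.0076
t 41.4 p [ 0.5888 -0.2047  0.1707] y [ 0.909 -0.416  0.002] z [ 0.002  0.    -1.   ] q [-0.43  0.28  1.32  0.    1.55  0.  ] F [4.4 2.3 3.3] w 0.0076
```

Nearly shut; pushing a little more until the stop shows in the force.

```bash
python3 -m creep '[[[0.2,-0.06,0],[0,0,0],0],[[0,0,0],[0,0,0],0]]';python3 -m creep '[[[0.25,-0.1,0],[0,0,0],0],[[0,0,0],[0,0,0],0]]'
```

```text
time: 41.6
position: [0.5899, -0.2049, 0.1705]
eef_rot: [0.842, 0.54, 0.0, -0.001]
wrist_force: [1.4, 4.1, 5.0]
gripper_width: 0.0073
time: 41.8
position: [0.59, -0.2053, 0.1696]
eef_rot: [0.842, 0.54, -0.002, -0.003]
wrist_force: [-4.9, 6.2, 6.2]
gripper_width: 0.0072
```

```bash
python3 -m creep '[[[0.08,0.16,0.6],[0,0,0],0],[[0.08,0.18,0.6],[0,0,0],0],[[0.08,0.18,0.5],[0,0,0],0],[[0,0,0],[0,0,0],0],[[0,0,0],[0,0,0],0.3],[[0,0,0],[0,0,0],0.3],[[0,0,0],[0,0,0],0.3],[[0,0,0],[0,0,0],0.3]]';python3 - <<'E'
from h import *
st()
im,d=snap('side','side29.png')
cv2.imwrite('pics/side29c.png',cv2.resize(im[90:230,270:410,::-1],None,fx=4.5,fy=4.2,interpolation=cv2.INTER_CUBIC))
E
```

```text
time: 42.6
position: [0.5953, -0.202, 0.188]
eef_rot: [0.842, 0.54, 0.0, 0.001]
wrist_force: [0.1, -0.3, 0.1]
gripper_width: 0.026
t 42.6 p [ 0.5953 -0.202   0.188 ] y [ 0.909 -0.418  0.002] z [ 0.002 -0.001 -1.   ] q [-0.42  0.28  1.28 -0.    1.58  0.01] F [ 0.1 -0.3  0.1] w 0.026
```

View pics/side29c.png

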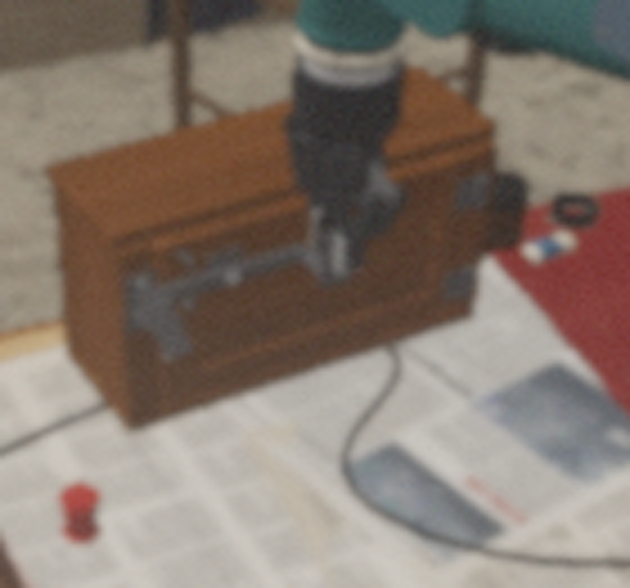

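```bash
python3 -m creep '[[[0,0,1],[0,0,0],0.3],[[0,0,3],[0,0,0],0.3],[[0,0,4],[0,0,0],0.3],[[0,0,0],[0,0,0],0.3],[[-4,-1,0],[0,0,0],0.3],[[-4,-1,0],[0,0,0],0.3],[[-4,-2,0],[0,0,0],0.3],[[-4,-2,0],[0,0,0],0.3],[[-4,-2,0],[0,0,0],0.3],[[0,0,0],[0,0,0],0.3]]';python3 - <<'E'
from h import *
st()
im,d=snap('side','side30.png')
a=im[90:210,250:410,::-1]; b=cv2.imread('pics/side1.png')[90:210,250:410]
cv2.imwrite('pics/cmp_side.png',cv2.resize(np.vstack([b,a]),None,fx=2.5*1.6,fy=2.4,interpolation=cv2.INTER_CUBIC))
im,d=snap('top','top30.png')
a=im[100:210,330:490,::-1]; b=cv2.imread('pics/top1.png')[100:210,330:490]
cv2.imwrite('pics/cmp_top.png',cv2.resize(np.vstack([b,a]),None,fx=4,fy=2.7,interpolation=cv2.INTER_CUBIC))
for c in('side','top'):
    for q in('hook_1','thumb_lever','basket_1','glue_bottle','tea_cup'): marks(c,q)
E
```

```text
time: 43.65
position: [0.3913, -0.2834, 0.2683]
eef_rot: [0.843, 0.537, -0.001, 0.001]
wrist_force: [1.1, 0.0, -0.4]
gripper_width: 0.0253
t 43.65 p [ 0.3913 -0.2834  0.2683] y [ 0.906 -0.422  0.001] z [-0.001 -0.003 -1.   ] q [-0.74 -0.07  1.5  -0.    1.71 -0.31] F [ 1.1  0.  -0.4] w 0.0253
side mark hook_1 0.93 [ 0.715 -0.185  0.163] [312. 141.]
side mark hook_1 0.78 [ 0.648 -0.338  0.163] [353. 129.]
side mark hook_1 0.74 [ 0.683 -0.262  0.165] [332. 134.]
side mark basket_1 0.28 [0.566 0.226 0.004] [265. 270.]
side mark glue_bottle 0.88 [0.352 0.344 0.001] [295. 345.]
side mark tea_cup 0.86 [0.567 0.228 0.005] [264. 270.]
top mark hook_1 0.95 [ 0.717 -0.182  0.168] [379. 140.]
top mark hook_1 0.91 [ 0.682 -0.256  0.163] [405. 152.]
top mark hook_1 0.71 [ 0.648 -0.337  0.164] [433. 164.]
top mark hook_1 0.16 [ 0.594 -0.197  0.177] [386. 181.]
top mark thumb_lever 0.47 [ 0.594 -0.196  0.178] [386. 181.]
top mark thumb_lever 0.25 [ 0.573 -0.367  0.099] [438. 193.]
top mark glue_bottle 0.49 [ 0.353  0.345 -0.001] [211. 263.]
top mark tea_cup 0.96 [ 0.577  0.232 -0.002] [248. 195.]
```

View pics/cmp_side.png

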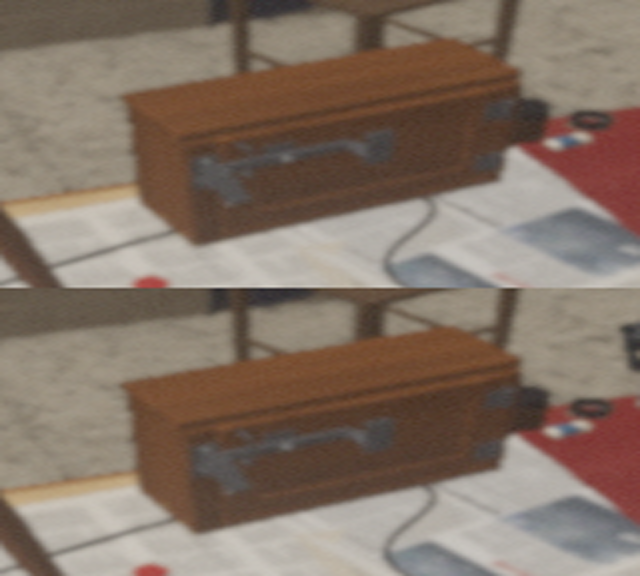

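View pics/cmp_top.png

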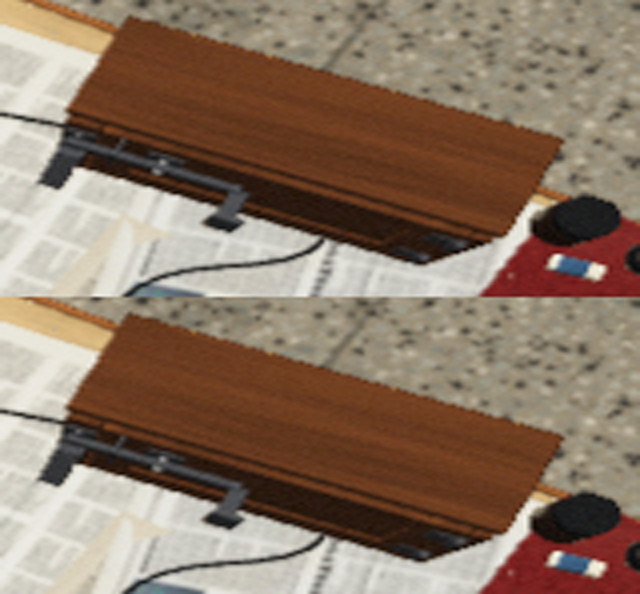

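View pics/top30.png

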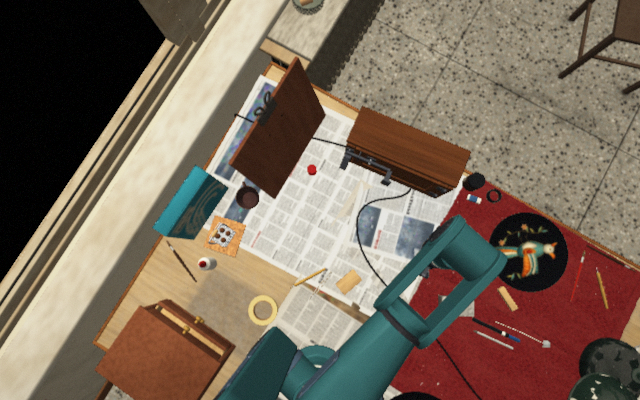

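The door and latch look the same as before opening. Last check: how well the dry basket is centred on the mat, and a difference of the door area against the first picture.

```bash
python3 - <<'E'
from h import *
for n,r in(('side',(110,200,270,390)),('top',(130,200,335,470))):
    a=cv2.imread(f'pics/{n}30.png').astype(int);b=cv2.imread(f'pics/{n}1.png').astype(int)
    d=cv2.GaussianBlur(np.abs(a-b).mean(2)[r[0]:r[1],r[2]:r[3]],(0,0),1.5);print(n,d.max().round(1),d.mean().round(2))
im=cv2.imread('pics/top30.png').copy()
big=cv2.resize(im[205:270,195:255],None,fx=9,fy=9,interpolation=cv2.INTER_CUBIC)
for x,y,z,col in((.4437,.303,.004,(0,255,0)),(.4437,.303,.12,(255,0,0))):
    u,v=pix('top',[x,y,z]);cv2.circle(big,(int((u-195+.5)*9),int((v-205+.5)*9)),6,col,2)
cv2.imwrite('pics/mat30.png',big)
E
```

```text
side 3.8 2.2
top 4.3 2.28
```

View pics/mat30.png

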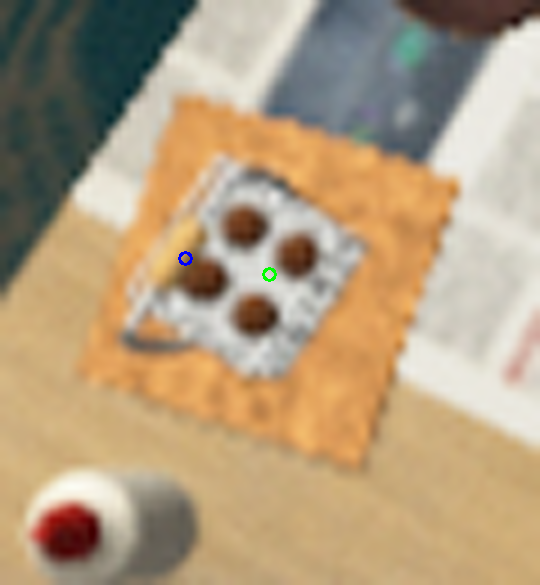

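```bash
python3 -c "
from h import *
manip.sign_off();st()"
```

```text
the job is handed in; nothing more can be done
the job is handed in; nothing more can be done
```

The cabinet is changed over, and I handed the job in at about 44 s of the 210 s allowed.

- **Door opened:** I lifted the latch with the thumb lever and swung the door open to about 1.43 rad.
- **Dried basket:** it came off hook_2 and stands upright on the cork mat. In the last picture its grip is about 3 mm from where I aimed it, over the mat's middle.
- **Fresh baskets:** only two were on the table. They hang on hook_2 and hook_3, each checked in the side and top pictures before I closed the door.
- **Door shut:** I closed it with the latch lifted, pushed until it met the stop, then let the latch bar down and released it. The door and latch area matches the picture from before opening, apart from image noise.
- **Other things:** the glue bottle and the tea cup are where they were, to within the few millimetres the measurement is good for.
- **Not checked:** the hung baskets are out of sight with the door shut, so I could not check them again.

No check failed, and I noticed no knocked basket or slackened grip. The position networks sometimes reported something in the wrong place. I set those readings aside after comparing them with the pictures and the given sizes.

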